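Change the batch in the bench parts dryer

TASK

Change the batch in the parts dryer: turn its rotary isolator off before you lift the cover off, take all the dried links out of the chamber and lay them flat in the empty steel tray, and only then lay all the washed links from the bench flat on the chamber floor, not piled on each other. Put the cover back over its two locating pins until it sits flush, then turn the isolator fully on again; the power must never be on while the cover is off. Leave the other things on the bench where they are.

Things in the scene. Friction and masses are not known exactly. Their poses are not given: they have to be found in the camera images.
- dryer: grey bench dryer, fixed; origin on the bench under its chamber's middle, x from its front to its back, y to its left. Chamber block 185 (x) by 210 (y) by 120 mm high, open on top. Left of it (y 105 to 235 mm) a control housing 60 mm high with the isolator; behind it (x 92 to 302, y -105 to 235 mm) a flat deck 85 mm high with a fan motor cap (24 mm high) at y above 120 mm.
- seat (a point): dryer's seat for the cover: middle of the chamber's mouth at rim height (120 mm above the bench), axes as the dryer; the seated cover's origin lies here. Two upright locating pins, 8 mm thick with tapered tips, stand 16 mm above the rim at its y = +93.5 and -93.5 mm.
- chamber (a point): middle of the chamber's floor, 75 mm above the bench, axes as the dryer. The chamber measures 145 (x) by 165 (y) mm inside and is 45 mm deep.
- deck (a point): middle of the black-matted part of the dryer's rear deck, 85 mm above the bench, 205 mm behind the chamber's middle, axes as the dryer; the cover fits here, parallel to the chamber, while it is off
- isolator (a joint): rotary isolator handle on the control housing, upright axis, a quarter turn between two stops: 0 = off, bar along the dryer's y (side to side); 1.571 = on, bar along its x (front to back). Grows anticlockwise seen from above. Sprung over centre: from short of half way it snaps back, from past half way on to the end (about 0.2 N m). Starts on.
- isolator_grip (a point): middle of the isolator's black handle bar, on its axis, 91 mm above the bench; turns with it. The bar is 70 mm long (point's y), 16 mm wide (x) and 30 mm high, its top 15 mm above this point, its underside 16 mm above the housing, on a hub 46 mm across.
- cover: lift-off aluminium cover, 185 (x) by 210 (y) by 8 mm, 0.55 kg, a 12 mm hole at y = +93.5 and -93.5 mm for the pins (same either way round). On top a black bar handle along y: 120 mm long, 16 mm wide (x), 18 mm high, its middle 45 mm above the origin, which is the centre of the underside. Starts seated on the dryer.
- dried1: steel clevis link, dried, in the closed chamber at first: dog-bone 104 mm long along its x, round eye at one end, fork at the other (both 32 mm wide, 26 mm high), between them a shank 16 mm wide (y), 24 mm high (z), 36 mm long to grip. 0.28 kg. Origin at its middle, 13 mm above what it lies on (16 mm if on its side). May be absent.
- dried2: steel clevis link, dried, in the closed chamber at first: dog-bone 104 mm long along its x, round eye at one end, fork at the other (both 32 mm wide, 26 mm high), between them a shank 16 mm wide (y), 24 mm high (z), 36 mm long to grip. 0.28 kg. Origin at its middle, 13 mm above what it lies on (16 mm if on its side). May be absent.
- washed1: steel clevis link, washed, on the bench right of the dryer at first: dog-bone 104 mm long along its x, round eye at one end, fork at the other (both 32 mm wide, 26 mm high), between them a shank 16 mm wide (y), 24 mm high (z), 36 mm long to grip. 0.28 kg. Origin at its middle, 13 mm above what it lies on (16 mm if on its side). May be absent.
- washed2: steel clevis link, washed, on the bench right of the dryer at first: dog-bone 104 mm long along its x, round eye at one end, fork at the other (both 32 mm wide, 26 mm high), between them a shank 16 mm wide (y), 24 mm high (z), 36 mm long to grip. 0.28 kg. Origin at its middle, 13 mm above what it lies on (16 mm if on its side). May be absent.
- washed3: steel clevis link, washed, on the bench right of the dryer at first: dog-bone 104 mm long along its x, round eye at one end, fork at the other (both 32 mm wide, 26 mm high), between them a shank 16 mm wide (y), 24 mm high (z), 36 mm long to grip. 0.28 kg. Origin at its middle, 13 mm above what it lies on (16 mm if on its side). May be absent.
- tray: shallow open steel tray left of the dryer, fixed, empty at the start: 180 (x) by 160 (y) by 24 mm, walls and floor 3 mm; origin at the centre of its underside
- spring: bystander, leave alone: standing steel coil spring, 85 mm across, 150 mm high; origin at the centre of its foot
- caliper: bystander, leave alone: flat digital caliper, 230 mm long; origin under its middle
- bracket: bystander, leave alone: flat cross-shaped aluminium bracket, 100 mm; origin under its middle
- beaker: bystander, leave alone: open steel beaker, 72 mm across, 95 mm high; origin at the centre of its foot
- sleeve: bystander, leave alone: standing flanged aluminium sleeve, 60 mm across at the foot, 125 mm high; origin at the centre of its foot
Mind the look-alikes: they are no part of the job. What is shaped like the washed3 but green or orange is not meant.

How it is judged (in metres and radians):
On the way, in this order (a step that is already met when the one before it is completed fails the run):
1. the isolator is off, the cover still on (value of joint isolator below 0.15 rad and horizontal distance between cover and seat below 0.006 m and z of cover in the frame of seat between -0.004 and 0.003 m and angle between cover's own z axis and vertical below 0.03 rad and angle between the x axis of cover and the x axis of seat, either way round below 0.08 rad), for 0.2 s.
2. the cover is off, clear of the chamber (horizontal distance between cover and seat above 0.15 m), for 0.2 s.
3. all the dried links lie in the tray (x of dried1 in the frame of tray between -0.08 and 0.08 m and y of dried1 in the frame of tray between -0.07 and 0.07 m and z of each of dried1, dried2 in the frame of tray below 0.028 m and x of dried2 in the frame of tray between -0.08 and 0.08 m and y of dried2 in the frame of tray between -0.07 and 0.07 m), for 0.2 s.
4. all the washed links lie on the chamber floor (x of washed1 in the frame of chamber between -0.07 and 0.07 m and y of washed1 in the frame of chamber between -0.08 and 0.08 m and z of washed1 in the frame of chamber between 0 and 0.028 m and x of washed2 in the frame of chamber between -0.07 and 0.07 m and y of washed2 in the frame of chamber between -0.08 and 0.08 m and z of washed2 in the frame of chamber between 0 and 0.028 m and x of washed3 in the frame of chamber between -0.07 and 0.07 m and y of washed3 in the frame of chamber between -0.08 and 0.08 m and z of washed3 in the frame of chamber between 0 and 0.028 m), for 0.2 s.
5. the cover sits flush on the chamber, over its pins (horizontal distance between cover and seat below 0.006 m and z of cover in the frame of seat between -0.004 and 0.003 m and angle between cover's own z axis and vertical below 0.03 rad and angle between the x axis of cover and the x axis of seat, either way round below 0.08 rad), for 0.2 s.
6. the isolator is on (value of joint isolator above 1.42 rad), for 0.2 s.
At the end, for the whole second after the job is handed in: Dried links flat on the tray floor (middle below 28 mm over its underside), washed links flat on the chamber floor (middle below 28 mm over it), cover over its pins within 6 mm and 0.08 rad, under 3 mm above the rim, isolator above 1.42 rad; all released, at rest (all of step 3 and all of step 4 and all of step 5 and value of joint isolator above 1.42 rad and linear speed of each of dried1, dried2, washed1, washed2, washed3, cover below 0.02 m/s); the robot touches nothing.
It fails at once if the isolator is on (past half way) while the cover is off the chamber (value of joint isolator above 0.8 rad and (horizontal distance between cover and seat above 0.03 m or z of cover in the frame of seat above 0.03 m)).
It fails at once if another thing on the bench (spring, caliper, bracket, beaker or sleeve) is moved more than 3 cm (distance of any of spring, caliper, bracket, beaker, sleeve from where it was at the start of the episode above 0.03 m).
Of dried1, dried2 only 1 to 2 are there at a start; the rules pass over those that are not, and their reading is None.
Of washed1, washed2, washed3 only 1 to 3 are there at a start; the rules pass over those that are not, and their reading is None.
At some moment in a run one of washed1, washed2, washed3, dried1, dried2 may be knocked a few centimetres aside while the robot is not near it.
Once in a run the grip may slacken for a moment while it holds something.
It also fails if it takes over 210 s, if anything falls off the work surface, if the arm or the gripper's body presses on something with over 40 N, if the wrist force passes 120 N, or if a joint passes its speed limit or range.

ROBOT

A 6-joint arm with a two-finger parallel gripper is mounted at the origin on the work surface. World frame = base frame: x ahead of the robot, y to its left, z up, the work surface at z = 0. Lengths are in mm, angles in rad, forces in N, time in s.
With the tool pointing down it reaches from about 300 to 775 mm from the base axis. Payload 14.6 kg.
Tool frame: the origin (TCP) lies midway between the tips of the shut fingers; the grasp point (between the pads) lies 19 mm behind it; z points along the fingers, y is the line along which they close (so a half turn about z gives the same grasp; the last joint's range is limited). The gripper opens to 85 mm and grips with 20 to 120 N. Pads are 22 mm wide; open, the fingers measure 114 mm over their backs; the gripper's body (76 mm by 85 mm) begins 54 mm behind the grasp point. The pads swing forward as they close: fully open they stand 13 mm farther back than shut.
Start: joints at [1.126, 0.3, 1.521, -0, 1.321, -0.067], TCP at [202.879, 511.204, 231.281] pointing down, gripper open.
Joint ranges: [-3.03, 3.03], [-0.79, 2.21], [0.23, 2.52], [-1.04, 4.18], [0, 3.07], [-2.55, 2.55]. Speed limits (rad/s): [2.22, 2.22, 2.57, 3.14, 3.14, 3.14].

INTERFACE

Orientations are given as a unit quaternion [x, y, z, w].
In Python, from bench import bot, snapshot, camera_model gives the robot as it stands.
- The arm moves only by the shell command python3 -m pendant 'ROWS' [FORCE]. ROWS is JSON, a list of rows, each a list of 7 numbers: the shift along the tool's x, y, z each as a share of 0.025 m, from -1 to 1, then the turn, a rotation vector about the tool's x, y, z each as a share of 4 degrees, from -1 to 1, then the opening, from -1 (shut) to 1 (fully open). In form: [[tx, ty, tz, rx, ry, rz, hand], ...]. A call has 1 to 20 rows; each row shifts and turns the commanded pose from where the row before left it, along the tool's axes as they then stand; what a row does not reach is not made up. A row lasts 1/12 s, in which the tool goes at most 41.7 mm and 7.16 degrees, less where a joint would pass 70% of its speed; a pose out of reach is approached as far as the arm can. A call with a number of a shift or a turn outside -1 to 1 is refused whole. A call with a gripper value outside its range is refused whole. The fingers move at their own pace and stop on an object; FORCE is the grip in N (left out, the last holds). Time passes only in rows, so rows that do not move let the fingers close. It gives the time, the measured TCP pose, the force, the opening and the grip force at its end, in the units of the state.
- bot.get_obs(): the state, without advancing time (a new reading comes with each control period).
- snapshot(name): name is "scene" or "top" or "wrist"; returns the picture (480x640x3 uint8, red, green, blue); there is no depth.
- camera_model(name): a dict with "mtx" (3x3 intrinsics, pixels), "k1" (the pictures are not rectified: a ray, as slopes to the right and down, at radius r is drawn at 1 + k1 r^2 times it, then the intrinsics apply), "R" (3x3) and "t" (3): a world point X has camera coordinates R X + t. Camera axes: x right, y down, z forward; pixel columns grow to the right and rows downward; lengths in mm; the calibration is good to about 2 mm. A picture is of the moment at which its call begins: read the wrist's pose just before it. camera_model takes no time and is no camera call; for the wrist camera it gives the pose at the moment of the call.
- bot.hand_in(): hands the job in; it is judged then, once.
The state is a dict: "time_s": time; "joint_positions": joint angles; "dq": joint speeds; "joint_torque": joint torques, N m; "eef_pos": TCP position; "tcp_rot": TCP orientation; "ft_force": force on the tool from outside, world axes, zero at the start; "moment": the same for the moment, N m; "opening": finger opening in mm; "grasp_force": force on a finger pad.
Only numpy, scipy, OpenCV 4.12 (cv2) and the standard library are available. Lean on these libraries where they do the work, as an engineer would, in place of code of your own. Each camera call takes 0.05 s, during which the arm holds its last target. There are 200 camera calls.

## Working session

There is one attempt and no reset: what is moved stays moved. The work goes in short steps, Python scripts to look and compute and a shell command to move; the robot and the scene stay as the last step left them, time stands still between calls to the robot, and variables do not carry over. Pictures are saved under pics/ and viewed, at most 14 in all, crops included, and the job is handed in when it is done.

```bash
ls; mkdir -p pics; cat > h.py <<'E'
import numpy as np, cv2
from bench import bot, snapshot, camera_model
from scipy.spatial.transform import Rotation as Ro
def snap(n,f=None):
    m=camera_model(n); im=snapshot(n)
    if f: cv2.imwrite('pics/'+f,im[:,:,::-1])
    return im,m
def ray(m,uv):
    K=np.array(m['mtx']);p=np.array([(uv[0]-K[0,2])/K[0,0],(uv[1]-K[1,2])/K[1,1]])
    d=p.copy()
    for _ in range(30): d=p/(1+m['k1']*(d@d))
    R=np.array(m['R']);t=np.array(m['t'])
    return -R.T@t, R.T@np.array([d[0],d[1],1])
def on(m,uv,z):
    o,d=ray(m,uv); return o+d*(z-o[2])/d[2]
def proj(m,X):
    c=np.array(m['R'])@np.array(X,float)+np.array(m['t']);s=c[:2]/c[2];s=s*(1+m['k1']*(s@s))
    K=np.array(m['mtx']);return np.array([K[0,0]*s[0]+K[0,2],K[1,1]*s[1]+K[1,2]])
def tri(rs):
    A=np.zeros((3,3));b=np.zeros(3)
    for o,d in rs:
        d=d/np.linalg.norm(d);P=np.eye(3)-np.outer(d,d);A+=P;b+=P@o
    X=np.linalg.solve(A,b);return X,[np.linalg.norm(np.cross(X-o,d/np.linalg.norm(d))) for o,d in rs]
def st():
    o=bot.get_obs();R=Ro.from_quat(o['tcp_rot']).as_matrix()
    print('t',round(o['time_s'],2),'p',np.round(o['eef_pos'],1),'x',np.round(R[:,0],3),'y',np.round(R[:,1],3),'z',np.round(R[:,2],3),'op',round(float(np.mean(o['opening'])),1),'g',np.round(o['grasp_force'],1),'F',np.round(o['ft_force'],1));return o,R
def to(X,yaw=None):
    """rows (in 25mm shares, tool axes) to go to TCP X; yaw = wanted angle of tool y, world deg"""
    o,R=st();X=np.array(X,float)
    d=R.T@(X-np.array(o['eef_pos']));print('shift/25',np.round(d/25,2),'|',round(float(np.linalg.norm(d)),1))
    if yaw is not None:
        a=np.degrees(np.arctan2(R[1,1],R[0,1]));e=(yaw-a+90)%180-90
        print('tool y yaw',round(a,2),'turn rz deg',round(-e,2),'shares',round(-e/4,2))
E
python3 - <<'E'
from h import *
st()
for n in('scene','top','wrist'):
    im,m=snap(n,n+'0.png');print(n,np.round(-np.array(m['R']).T@np.array(m['t'])))
E
```

```text
pics
t 0.0 p [202.8 511.  230.7] x [-0.929  0.369  0.   ] y [ 0.369  0.929 -0.001] z [-0.001 -0.001 -1.   ] op 85.5 g 0.0 F [-1.  -0.1  0.3]
scene [1112. -529.  747.]
top [ 236.  -70. 1118.]
wrist [140. 537. 373.]
```

View pics/top0.png

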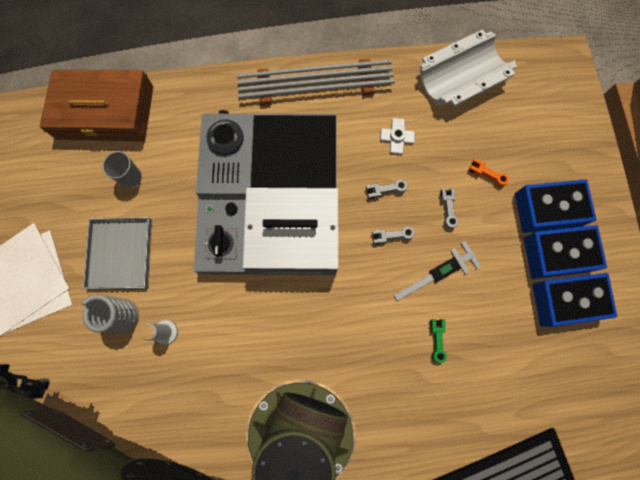

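View pics/scene0.png

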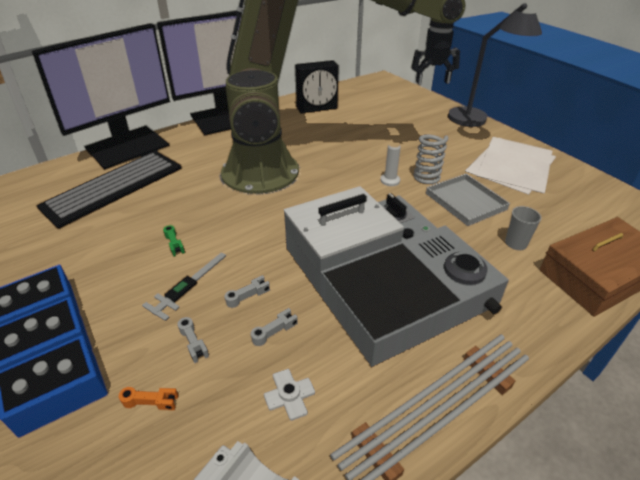

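The top view shows the cover centred near (291,228) with its pins/holes near (249,228) and (333,228), and the isolator bar near (218,241), standing upright in the picture (on). Washed links are at (387,188), (393,236) and (449,208), and the tray is at (118,254). The scene view confirms three grey links, the spring and the sleeve by the tray.

```bash
python3 - <<'E'
from h import *
m=camera_model('top');print(m['mtx'],m['k1'])
w=camera_model('wrist');print('wrist fwd',np.round(np.array(w['R']),3)); print(w['mtx'],w['k1'])
o,R=st(); 
print('cam in tool',np.round(R.T@(-np.array(w['R']).T@np.array(w['t'])-o['eef_pos']),1))
for n,uv,z in [('coverc',(291,229),128),('handle',(290,224),174),('iso',(218,241),106),('tray',(118,254),24),('w',(387,188),26),('w',(393,236),26),('w',(449,208),26),('spring',(112,314),150),('sleeve',(155,332),125),('beaker',(118,163),95),('caliper',(440,270),10),('brk',(398,135),10),('deckL',(253,150),85),('cFR',(338,270),128),('cFL',(246,269),128),('cBL',(248,189),128),('cBR',(337,190),128)]:
    print(n,np.round(on(m,uv,z)))
E
```

```text
[[451.88981066   0.         317.7501565 ]
 [  0.         451.88981066 237.36807104]
 [  0.           0.           1.        ]] -0.09460478295203545
wrist fwd [[ 0.37   0.929 -0.   ]
 [ 0.896 -0.357  0.264]
 [ 0.246 -0.098 -0.964]]
[[349.07509646   0.         326.49753662]
 [  0.         349.07509646 239.15300775]
 [  0.           0.           1.        ]] -0.011279696175145211
t 0.15 p [202.8 511.1 230.8] x [-0.929  0.369  0.   ] y [ 0.369  0.929 -0.001] z [-0.    -0.001 -1.   ] op 85.6 g 0.0 F [-0.3  0.8  0.1]
cam in tool [  67.7    1.1 -142. ]
coverc [470. -31. 128.]
handle [470. -32. 174.]
iso [465. 140. 106.]
tray [477. 412.  24.]
w [ 574. -279.   26.]
w [ 449. -277.   26.]
w [ 506. -428.   26.]
spring [318. 373. 150.]
sleeve [272. 288. 125.]
beaker [689. 379.  95.]
caliper [ 354. -385.   10.]
brk [ 723. -332.   10.]
deckL [688.  45.  85.]
cFR [ 366. -126.  128.]
cFL [390.  77. 128.]
cBL [574.  59. 128.]
cBR [ 550. -144.  128.]
```

View pics/wrist0.png

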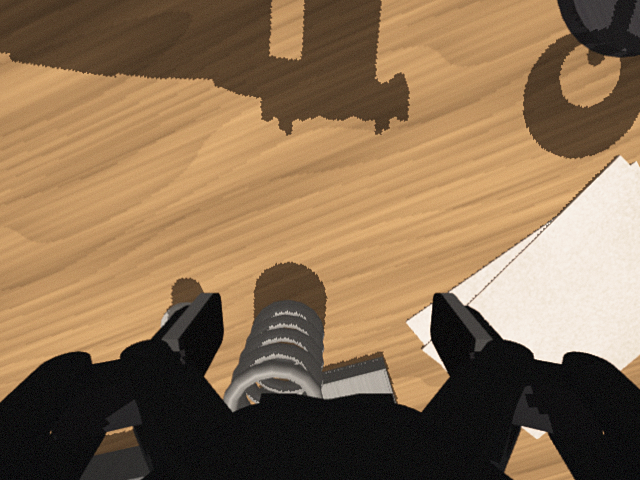

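The wrist view shows the spring below the gripper at about (280,370). Nothing else useful is in it, so I'll move over the dryer.

```bash
python3 -c "
from h import *
to([430,75,330],84)"
```

```text
t 0.15 p [202.8 511.1 230.8] x [-0.929  0.369  0.   ] y [ 0.369  0.929 -0.001] z [-0.    -0.001 -1.   ] op 85.6 g 0.0 F [-0.3  0.8  0.1]
shift/25 [-14.88 -12.86  -3.96] | 501.6
tool y yaw 68.35 turn rz deg -15.65 shares -3.91
```

```bash
python3 -m pendant '[[-0.93,-0.8,-0.25,0,0,0,1],[-0.93,-0.8,-0.25,0,0,0,1],[-0.93,-0.8,-0.25,0,0,0,1],[-0.93,-0.8,-0.25,0,0,0,1],[-0.93,-0.8,-0.25,0,0,0,1],[-0.93,-0.8,-0.25,0,0,0,1],[-0.93,-0.8,-0.25,0,0,0,1],[-0.93,-0.8,-0.25,0,0,0,1],[-0.93,-0.8,-0.25,0,0,0,1],[-0.93,-0.8,-0.25,0,0,0,1],[-0.93,-0.8,-0.25,0,0,0,1],[-0.93,-0.8,-0.25,0,0,0,1],[-0.93,-0.8,-0.25,0,0,0,1],[-0.93,-0.8,-0.25,0,0,0,1],[-0.93,-0.8,-0.25,0,0,0,1],[-0.93,-0.8,-0.25,0,0,0,1],[0,0,0,0,0,-0.98,1],[0,0,0,0,0,-0.98,1],[0,0,0,0,0,-0.98,1],[0,0,0,0,0,-0.98,1]]'
python3 - <<'E'
from h import *
to([430,75,330],84)
snap('wrist','w1.png')
E
```

```text
time_s: 1.82
eef_pos: [430.6, 76.3, 331.1]
tcp_rot: [0.051, 0.999, -0.0, -0.0]
ft_force: [-0.5, -0.6, 0.9]
opening: 85.0
grasp_force: 0.0
t 1.82 p [430.6  76.3 331.1] x [-0.995  0.101  0.   ] y [ 0.101  0.995 -0.   ] z [-0. -0. -1.] op 85.0 g 0.0 F [-0.5 -0.6  0.9]
shift/25 [ 0.02 -0.05  0.04] | 1.8
tool y yaw 84.19 turn rz deg 0.19 shares 0.05
```

View pics/w1.png

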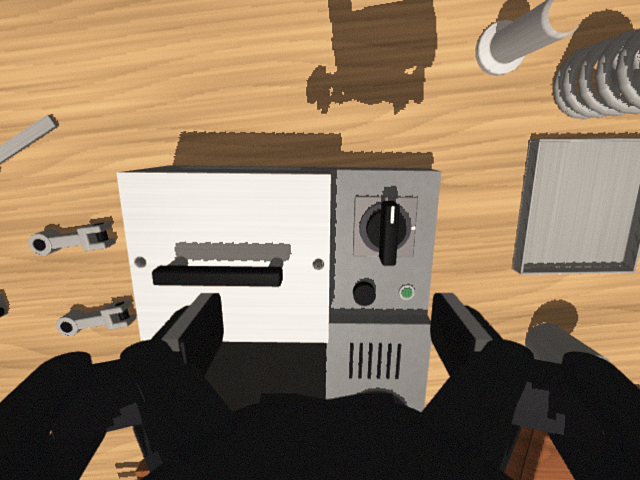

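The wrist view shows the isolator bar from (390,203) to (388,265), turned on. The pins are at (140,263) and (318,264), the cover handle runs from (155,276) to (281,276), and the cover's front corners are at (118,172) and (330,169). Next I'll compute positions from these.

```bash
python3 - <<'E'
from h import *
m=camera_model('wrist')
for n,uv,z in [('pinR',(140,263),132),('pinL',(318,264),132),('cFR',(118,172),128),('cFL',(330,169),128),('cBL',(327,342),128),('hR',(154,276),174),('hL',(281,276),174),('barF',(391,203),106),('barB',(388,263),106),('hubc',(384,228),75),('trayFL',(638,138),24),('trayFR',(529,138),24),('trayBR',(518,270),24)]:
    print(n,np.round(on(m,uv,z),1))
im=snapshot('wrist');c=cv2.resize(im[170:300,340:440],None,fx=5,fy=4.5);cv2.imwrite('pics/c1.png',c[:,:,::-1])
to([455,128,200],84)
E
```

```text
pinR [ 463.5 -119.6  132. ]
pinL [482.4  63.9 132. ]
cFR [ 370.3 -121.2  128. ]
cFL [387.8  85.3 128. ]
cBL [576.4  64.1 128. ]
hR [464.8 -84.6 174. ]
hL [476.   31.5 174. ]
barF [430.9 146.5 106. ]
barB [497.8 139.9 106. ]
hubc [465.3 142.2  75. ]
trayFL [393.6 472.1  24. ]
trayFR [380.9 335.3  24. ]
trayBR [555.4 329.8  24. ]
t 1.92 p [430.5  76.5 331.1] x [-0.995  0.103  0.   ] y [ 0.103  0.995 -0.   ] z [-0. -0. -1.] op 85.3 g 0.0 F [0.2 0.2 0.1]
shift/25 [-0.76  2.15  5.24] | 143.0
tool y yaw 84.1 turn rz deg 0.1 shares 0.03
```

View pics/c1.png

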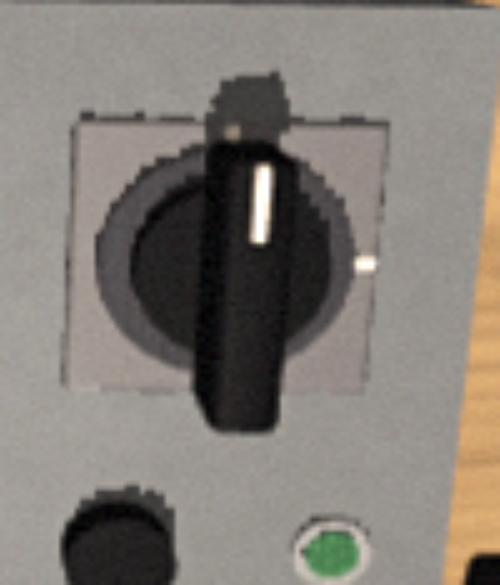

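The crop shows the bar's top face from about (393,203) to (390,265), which puts the axis at about (465,145). The fingers have plenty of tolerance, so I'll go and grasp it.

```bash
python3 -c "
from h import *
to([464.5,144.5,82],84.2)"
```

```text
t 1.92 p [430.5  76.5 331.1] x [-0.995  0.103  0.   ] y [ 0.103  0.995 -0.   ] z [-0. -0. -1.] op 85.3 g 0.0 F [0.2 0.2 0.1]
shift/25 [-1.08  2.85  9.96] | 260.5
tool y yaw 84.1 turn rz deg -0.1 shares -0.02
```

```bash
python3 -m pendant '[[-0.27,0.71,0.5,0,0,0,0],[-0.27,0.71,0.5,0,0,0,0],[-0.27,0.71,0.5,0,0,0,0],[-0.27,0.71,0.5,0,0,0,0],[0,0,1,0,0,0,0],[0,0,1,0,0,0,0],[0,0,1,0,0,0,0],[0,0,1,0,0,0,0],[0,0,1,0,0,0,0],[0,0,1,0,0,0,0],[0,0,1,0,0,0,0],[0,0,0.5,0,0,0,0],[0,0,0.46,0,0,0,0],[0,0,0,0,0,0,0],[0,0,0,0,0,0,-1],[0,0,0,0,0,0,-1],[0,0,0,0,0,0,-1],[0,0,0,0,0,0,-1],[0,0,0,0,0,0,-1],[0,0,0,0,0,0,-1]]' 40
python3 -c "
from h import *
to([464.5,144.5,82],84.2)"
```

```text
time_s: 3.58
eef_pos: [465.1, 143.4, 83.4]
tcp_rot: [0.053, 0.999, -0.001, 0.0]
ft_force: [-2.5, -11.5, 4.6]
opening: 15.3
grasp_force: 40.8
t 3.58 p [465.1 143.4  83.4] x [-0.994  0.105 -0.001] y [ 0.105  0.994 -0.001] z [ 0.001 -0.001 -1.   ] op 15.3 g 40.8 F [ -2.5 -11.5   4.6]
shift/25 [0.03 0.04 0.06] | 1.9
tool y yaw 83.97 turn rz deg -0.23 shares -0.06
```

```bash
python3 -m pendant '[[0,-0.05,0,0,0,1,-1],[0,0,0,0,0,1,-1],[0,0,0,0,0,1,-1],[0,0,0,0,0,1,-1],[0,0,0,0,0,1,-1],[0,0,0,0,0,1,-1],[0,0,0,0,0,1,-1],[0,0,0,0,0,1,-1],[0,0,0,0,0,1,-1],[0,0,0,0,0,1,-1],[0,0,0,0,0,1,-1],[0,0,0,0,0,1,-1],[0,0,0,0,0,1,-1],[0,0,0,0,0,1,-1],[0,0,0,0,0,1,-1],[0,0,0,0,0,1,-1],[0,0,0,0,0,1,-1],[0,0,0,0,0,1,-1],[0,0,0,0,0,1,-1]]'
python3 -m pendant '[[0,0,0,0,0,1,-1],[0,0,0,0,0,1,-1],[0,0,0,0,0,1,-1],[0,0,0,0,0,0.5,-1],[0,0,0,0,0,0,-1],[0,0,0,0,0,0,-1]]'
python3 -c "
from h import *
to([464.5,144.5,82],-5.8)"
```

```text
time_s: 5.17
eef_pos: [467.3, 145.2, 83.6]
tcp_rot: [0.657, 0.754, 0.004, 0.001]
ft_force: [20.7, 21.0, -17.5]
opening: 15.3
grasp_force: 43.6
time_s: 5.67
eef_pos: [467.9, 145.2, 83.6]
tcp_rot: [0.743, 0.669, 0.005, 0.001]
ft_force: [25.1, 21.6, -19.6]
opening: 15.3
grasp_force: 43.1
t 5.67 p [467.9 145.2  83.6] x [0.105 0.994 0.005] y [ 0.994 -0.105  0.009] z [ 0.009  0.005 -1.   ] op 15.3 g 43.1 F [ 25.1  21.6 -19.6]
shift/25 [-0.04 -0.13  0.06] | 3.8
tool y yaw -6.04 turn rz deg -0.24 shares -0.06
```

```bash
python3 -m pendant '[[0,0,0,0,0,0,0],[0,0,0,0,0,0,0],[0,0,0,0,0,0,0],[0,0,-1,0,0,0,0],[0,0,-1,0,0,0,0],[0,0,-1,0,0,0,0],[0,0,-1,0,0,0,0],[0,0,-1,0,0,0,0],[0,0,-1,0,0,0,0],[0,0,-1,0,0,0,0],[0,0,0,0,0,0,0]]'
python3 - <<'E'
from h import *
im,m=snap('wrist','w2.png');snap('top','t2.png')
to([472,-28,148],-6)
E
```

```text
time_s: 6.58
eef_pos: [465.9, 143.3, 262.5]
tcp_rot: [0.743, 0.669, 0.003, 0.002]
ft_force: [0.7, -0.0, 0.4]
opening: 42.7
grasp_force: 0.0
t 6.68 p [464.8 143.  258.1] x [0.104 0.995 0.001] y [ 0.995 -0.104  0.002] z [ 0.002  0.    -1.   ] op 42.9 g 0.0 F [-0.5 -0.9 -1.7]
shift/25 [-6.78  0.99  4.4 ] | 203.5
tool y yaw -5.98 turn rz deg 0.02 shares 0.0
```

View pics/w2.png

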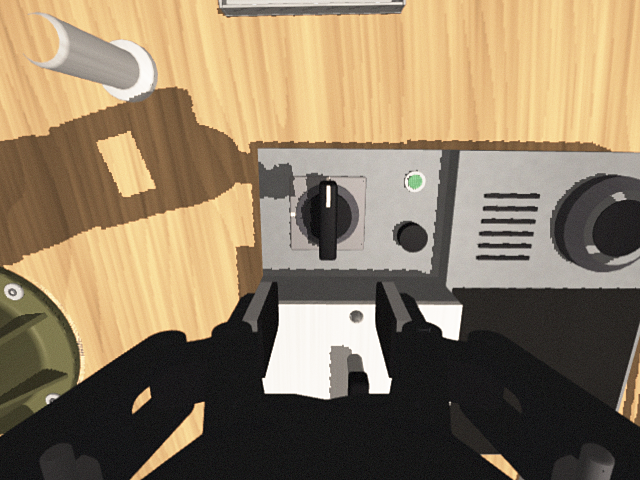

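The picture shows the bar now along the dryer's y, from (328,182) to (328,258), so the isolator is off. One pin is visible at (356,316). Next I'll grasp the cover handle.

```bash
python3 -m pendant '[[-0.85,0.12,0,0,0,0,0],[-0.85,0.12,0,0,0,0,0],[-0.85,0.12,0,0,0,0,0],[-0.85,0.12,0,0,0,0,0],[-0.85,0.13,0,0,0,0,0],[-0.85,0.13,0,0,0,0,0],[-0.85,0.13,0,0,0,0,0],[-0.83,0.12,0,0,0,0,0],[0,0,1,0,0,0,0],[0,0,1,0,0,0,0],[0,0,1,0,0,0,0],[0,0,0.8,0,0,0,0],[0,0,0.5,0,0,0,0],[0,0,0.1,0,0,0,0],[0,0,0,0,0,0,0],[0,0,0,0,0,0,-1],[0,0,0,0,0,0,-1],[0,0,0,0,0,0,-1],[0,0,0,0,0,0,-1],[0,0,0,0,0,0,-1]]' 40
python3 -c "
from h import *
to([472,-28,148],-6)"
```

```text
time_s: 8.35
eef_pos: [472.3, -28.1, 148.3]
tcp_rot: [0.743, 0.669, 0.001, 0.001]
ft_force: [0.3, -0.5, 5.9]
opening: 15.3
grasp_force: 40.8
t 8.35 p [472.3 -28.1 148.3] x [ 0.104  0.995 -0.   ] y [ 0.995 -0.104  0.002] z [ 0.002 -0.    -1.   ] op 15.3 g 40.8 F [ 0.3 -0.5  5.9]
shift/25 [ 0.   -0.01  0.01] | 0.4
tool y yaw -5.97 turn rz deg 0.03 shares 0.01
```

```bash
python3 -m pendant '[[0,0,0,0,0,0,-1],[0,0,-0.3,0,0,0,-1],[0,0,-0.5,0,0,0,-1],[0,0,-0.5,0,0,0,-1],[0,0,-0.5,0,0,0,-1],[0,0,-0.6,0,0,0,-1],[0,0,0,0,0,0,-1]]' 110
python3 -m pendant '[[0,0.4,0,0,0,0,-1],[0,0.7,0,0,0,0,-1],[0,0.7,0,0,0,0,-1],[0,0.7,0,0,0,0,-1],[0,0.7,0,0,0,0,-1],[0,0.7,0,0,0,0,-1],[0,0.7,0,0,0,0,-1],[0,0.7,0,0,0,0,-1],[0,0.7,0,0,0,0,-1],[0,0.7,0,0,0,0,-1],[0,0.7,0,0,0,0,-1],[0,0.5,0,0,0,0,-1],[0,0.3,0,0,0,0,-1],[0,0,0,0,0,0,-1],[0,0,0,0,0,0,-1]]'
python3 - <<'E'
from h import *
to([676,-49.5,113.5],-6)
snap('scene','s3.png')
E
```

```text
time_s: 8.93
eef_pos: [472.3, -28.1, 209.7]
tcp_rot: [0.743, 0.669, 0.001, 0.001]
ft_force: [0.4, 0.4, -4.6]
opening: 13.5
grasp_force: 108.8
time_s: 10.18
eef_pos: [675.1, -49.2, 205.7]
tcp_rot: [0.743, 0.669, -0.001, -0.001]
ft_force: [-0.2, 0.2, -5.2]
opening: 14.0
grasp_force: 108.7
t 10.18 p [675.1 -49.2 205.7] x [0.104 0.995 0.   ] y [ 0.995 -0.104 -0.002] z [-0.002  0.    -1.   ] op 14.0 g 108.7 F [-0.2  0.2 -5.2]
shift/25 [-0.01  0.05  3.69] | 92.2
tool y yaw -5.96 turn rz deg 0.04 shares 0.01
```

View pics/s3.png

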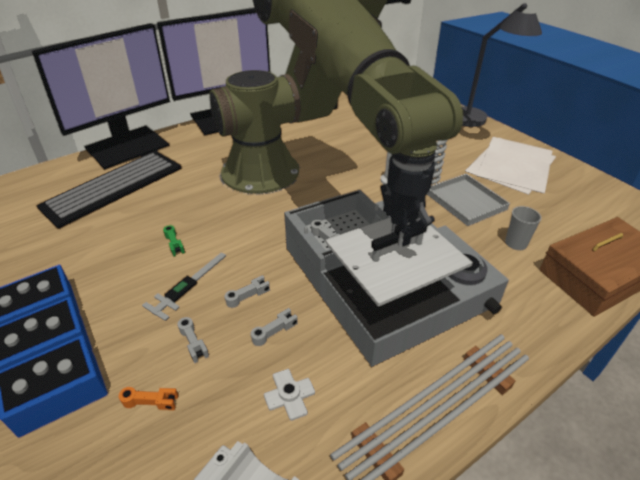

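The cover is held level above the deck. The chamber is open, with at least one dried link at about (322,232). I'll lower the cover onto the mat.

```bash
python3 -m pendant '[[0,0.05,0.5,0,0,0,-1],[0,0,0.7,0,0,0,-1],[0,0,0.7,0,0,0,-1],[0,0,0.6,0,0,0,-1],[0,0,0.4,0,0,0,-1],[0,0,0.3,0,0,0,-1],[0,0,0.2,0,0,0,-1],[0,0,0.15,0,0,0,-1],[0,0,0.1,0,0,0,-1],[0,0,0.04,0,0,0,-1],[0,0,0,0,0,0,-1]]'
python3 -c "
from h import *
st()"
```

```text
time_s: 11.15
eef_pos: [677.0, -49.5, 115.3]
tcp_rot: [0.743, 0.669, 0.0, 0.0]
ft_force: [-0.5, -0.3, -5.5]
opening: 14.0
grasp_force: 108.6
t 11.15 p [677.  -49.5 115.3] x [ 0.104  0.995 -0.   ] y [ 0.995 -0.104  0.001] z [ 0. -0. -1.] op 14.0 g 108.6 F [-0.5 -0.3 -5.5]
```

```bash
python3 -m pendant '[[0,0,0.05,0,0,0,-1],[0,0,0.05,0,0,0,-1],[0,0,0,0,0,0,-1],[0,0,0,0,0,0,-1]]' 
python3 -c "
from h import *
st()"
```

```text
time_s: 11.48
eef_pos: [677.1, -49.5, 113.6]
tcp_rot: [0.743, 0.669, 0.0, 0.0]
ft_force: [-4.9, 0.8, 4.4]
opening: 14.3
grasp_force: 109.9
t 11.48 p [677.1 -49.5 113.6] x [ 0.104  0.995 -0.   ] y [ 0.995 -0.104  0.001] z [ 0.001 -0.    -1.   ] op 14.3 g 109.9 F [-4.9  0.8  4.4]
```

```bash
python3 -m pendant '[[0,0,0,0,0,0,0],[0,0,0,0,0,0,0],[0,0,0,0,0,0,0],[0,0,-0.5,0,0,0,0],[0,0,-1,0,0,0,0],[0,0,-1,0,0,0,0],[0,-0.8,-0.8,0,0,0,0],[0,-0.8,-0.8,0,0,0,0],[0,-0.8,-0.8,0,0,0,0],[0,-0.8,-0.8,0,0,0,0],[0,-0.8,-0.8,0,0,0,0],[0,-0.8,-0.4,0,0,0,0],[0,-0.8,-0.4,0,0,0,0],[0,-0.8,0,0,0,0,0],[0,-0.8,0,0,0,0,0],[0,-0.8,0,0,0,0,0],[0,-0.2,0,0,0,0,0],[0,0,0,0,0,0,0]]'
python3 - <<'E'
from h import *
im,m=snap('wrist','w4.png');st()
im,m=snap('top','t4.png')
E
```

```text
time_s: 12.98
eef_pos: [472.5, -28.1, 296.4]
tcp_rot: [0.743, 0.669, 0.001, 0.001]
ft_force: [0.1, -0.4, -0.1]
opening: 42.8
grasp_force: 0.0
t 13.03 p [473.2 -28.2 296.1] x [ 0.104  0.995 -0.   ] y [ 0.995 -0.104  0.002] z [ 0.002 -0.    -1.   ] op 42.7 g 0.0 F [ 0.4 -0.9  0.3]
```

View pics/w4.png

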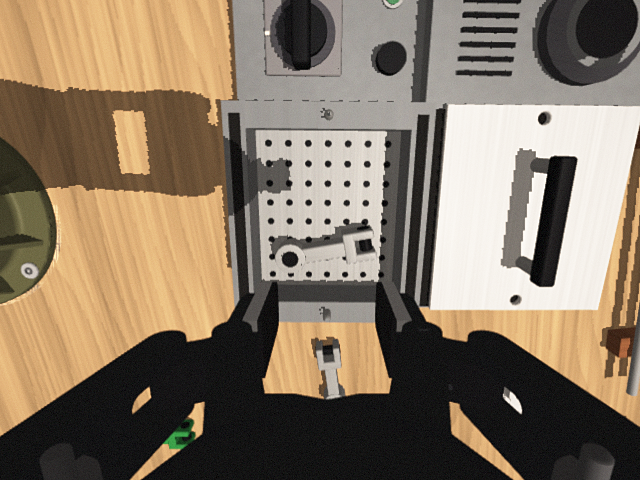

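The wrist view shows one dried link in the chamber, with its eye at (290,259) and fork end at (375,243). The pins are at (326,113) and (324,312). The cover lies on the deck mat. I'll get a top-view crop for a second ray.

```bash
python3 - <<'E'
import cv2
im=cv2.imread('pics/t4.png');cv2.imwrite('pics/c4.png',cv2.resize(im[165:285,240:480][:, :],None,fx=3.3,fy=3.3,interpolation=cv2.INTER_CUBIC))
E
```

```text
(no output)
```

View pics/c4.png

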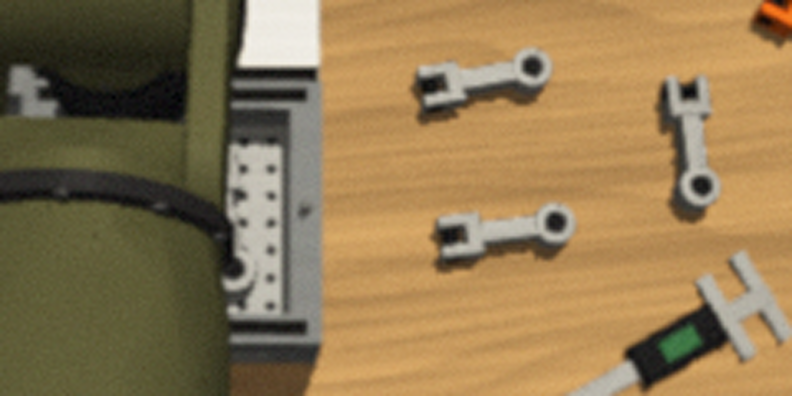

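The crop shows the dried link's eye at top pixel (311.8,246.2). The washed eyes are at crop (533,67), (555,222) and (698,186), and their forks at (425,88), (447,238) and (684,88).

```bash
python3 - <<'E'
from h import *
t=camera_model('top');w=camera_model('wrist');s=camera_model('scene')
X,e=tri([ray(w,(290,259)),ray(t,(311.8,246.2))]);print('eye tri',np.round(X,1),np.round(e,1))
for n,uv,z in [('eyehole',(290,258),101),('eyeend',(275.5,260),101),('forkend',(375,243),101),('pinL',(326,113),136),('pinR',(324,312),136),('hole+',(544,118),93),('hole-',(516,299),93)]: print(n,np.round(on(w,uv,z),1))
f=lambda x,y:(240+x/3.3,165+y/3.3)
for n,a,b in [('A',(533,67),(420,90)),('B',(555,222),(441,238)),('C',(698,186),(684,82))]:
    print(n,'eye',np.round(on(t,f(*a),26),1),'forkend',np.round(on(t,f(*b),26),1))
st()
E
```

```text
eye tri [431.4 -72.8  92.8] [1.4 1.4]
eyehole [431.8 -68.  101. ]
eyeend [416.8 -68.6 101. ]
forkend [518.7 -61.3 101. ]
pinL [482.5  63.6 136. ]
pinR [ 461.8 -113.8  136. ]
hole+ [686.3  41.6  93. ]
hole- [ 666.9 -142.5   93. ]
A eye [ 577.7 -316.8   26. ] forkend [ 568.3 -227.6   26. ]
B eye [ 454.8 -315.6   26. ] forkend [ 451.7 -228.4   26. ]
C eye [ 471.  -428.8   26. ] forkend [ 553.8 -431.9   26. ]
t 13.08 p [473.6 -28.3 295.7] x [ 0.104  0.995 -0.   ] y [ 0.995 -0.104  0.001] z [ 0.001 -0.    -1.   ] op 42.4 g 0.0 F [0.6 0.7 0.3]
```

```bash
python3 -m pendant '[[0,0,0,0,0,1,0],[0,0,0,0,0,1,0],[0,0,0,0,0,1,0],[0,0,0,0,0,1,0],[0,0,0,0,0,1,0],[0,0,0,0,0,1,0],[0,0,0,0,0,1,0],[0,0,0,0,0,1,0],[0,0,0,0,0,1,0],[0,0,0,0,0,1,0],[0,0,0,0,0,1,0],[0,0,0,0,0,1,0],[0,0,0,0,0,1,0],[0,0,0,0,0,1,0],[0,0,0,0,0,1,0],[0,0,0,0,0,1,0],[0,0,0,0,0,1,0],[0,0,0,0,0,1,0],[0,0,0,0,0,1,0],[0,0,0,0,0,1,0]]'
python3 - <<'E'
from h import *
to([467.8,-66.5,79],-86)
im,m=snap('wrist','w5.png')
for X in [(468,-66,101),(417,-69,101),(519,-62,101)]: print(np.round(proj(m,X)))
E
```

```text
time_s: 14.75
eef_pos: [473.8, -28.3, 294.9]
tcp_rot: [0.999, 0.033, -0.0, -0.0]
ft_force: [0.1, -0.0, -0.6]
opening: 42.4
grasp_force: 0.0
t 14.75 p [473.8 -28.3 294.9] x [ 0.998  0.067 -0.   ] y [ 0.067 -0.998 -0.   ] z [-0.  0. -1.] op 42.4 g 0.0 F [ 0.1 -0.  -0.6]
shift/25 [-0.34  1.51  8.63] | 219.3
tool y yaw -86.16 turn rz deg -0.16 shares -0.04
[366. 222.]
[364. 271.]
[367. 169.]
```

View pics/w5.png

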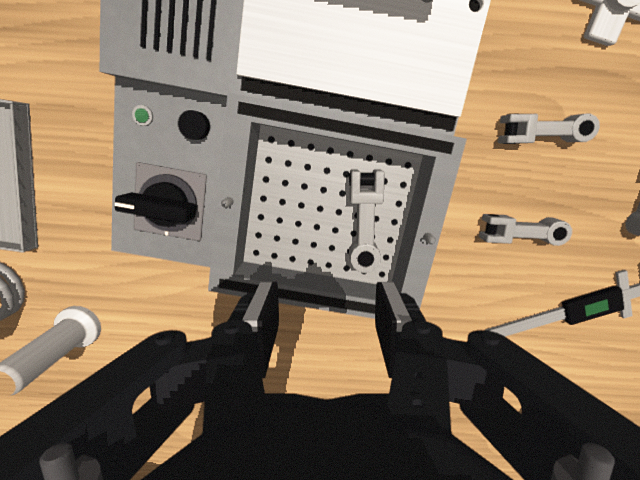

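This view shows the dried link from (367,170) to (365,272). That matches the projections of my estimate, so it is good to about 2 mm and I'll pick it up.

```bash
python3 -m pendant '[[-0.17,0.75,0.6,0,0,0,0],[-0.17,0.75,0.6,0,0,0,0],[0,0,1,0,0,0,0],[0,0,1,0,0,0,0],[0,0,1,0,0,0,0],[0,0,1,0,0,0,0],[0,0,1,0,0,0,0],[0,0,1,0,0,0,0],[0,0,0.7,0,0,0,0],[0,0,0.5,0,0,0,0],[0,0,0.2,0,0,0,0],[0,0,0,0,0,0,0],[0,0,0,0,0,0,-1],[0,0,0,0,0,0,-1],[0,0,0,0,0,0,-1],[0,0,0,0,0,0,-1],[0,0,0,0,0,0,-1]]' 60
python3 -c "
from h import *
st()"
```

```text
time_s: 16.22
eef_pos: [467.7, -66.4, 80.4]
tcp_rot: [0.999, 0.035, 0.001, 0.0]
ft_force: [2.6, -1.7, 2.0]
opening: 14.8
grasp_force: 59.0
t 16.22 p [467.7 -66.4  80.4] x [0.998 0.071 0.001] y [ 0.071 -0.998  0.001] z [ 0.001 -0.    -1.   ] op 14.8 g 59.0 F [ 2.6 -1.7  2. ]
```

```bash
python3 -m pendant '[[0,0,-0.5,0,0,0,-1],[0,0,-1,0,0,0,-1],[0,0,-1,0,0,0,-1],[0,0,-1,0,0,0,-1],[0,0,-0.5,0,0,0,-1]]' 100
python3 -m pendant '[[0.1,-0.95,0,0,0,0,-1],[0.1,-0.95,0,0,0,0,-1],[0.1,-0.95,0,0,0,0,-1],[0.1,-0.95,0,0,0,0,-1],[0.1,-0.95,0,0,0,0,-1],[0.1,-0.95,0,0,0,0,-1],[0.1,-0.95,0,0,0,0,-1],[0.1,-0.95,0,0,0,0,-1],[0.1,-0.95,0,0,0,0,-1],[0.1,-0.95,0,0,0,0,-1],[0.1,-0.95,0,0,0,0,-1],[0.1,-0.95,0,0,0,0,-1],[0.1,-0.95,0,0,0,0,-1],[0.1,-0.95,0,0,0,0,-1],[0.1,-0.95,0,0,0,0,-1],[0.1,-0.95,0,0,0,0,-1],[0.1,-0.95,0,0,0,0,-1],[0.1,-0.95,0,0,0,0,-1],[0.1,-0.95,0,0,0,0,-1],[0.1,-0.95,0,0,0,0,-1]]'
python3 -c "
from h import *
to([482,412,9],-86)
import numpy as np
im,m=snap('wrist','w6.png')
im,m=snap('top','t6.png')"
```

```text
time_s: 16.63
eef_pos: [467.5, -66.3, 182.6]
tcp_rot: [0.999, 0.035, 0.001, 0.0]
ft_force: [0.2, 0.2, -3.1]
opening: 13.8
grasp_force: 98.3
time_s: 18.3
eef_pos: [483.2, 412.1, 179.3]
tcp_rot: [0.999, 0.035, -0.001, 0.0]
ft_force: [-0.1, -0.1, -3.5]
opening: 13.7
grasp_force: 98.6
t 18.3 p [483.2 412.1 179.3] x [ 0.998  0.071 -0.001] y [ 0.071 -0.998  0.001] z [-0.001 -0.001 -1.   ] op 13.7 g 98.6 F [-0.1 -0.1 -3.5]
shift/25 [-0.04 -0.    6.81] | 170.3
tool y yaw -85.96 turn rz deg 0.04 shares 0.01
```

```bash
python3 -m pendant '[[0,0,1,0,0,0,-1],[0,0,1,0,0,0,-1],[0,0,1,0,0,0,-1],[0,0,1,0,0,0,-1],[0,0,1,0,0,0,-1],[0,0,0.7,0,0,0,-1],[0,0,0.5,0,0,0,-1],[0,0,0.3,0,0,0,-1],[0,0,0.15,0,0,0,-1],[0,0,0.1,0,0,0,-1],[0,0,0,0,0,0,-1],[0,0,0,0,0,0,-1]]'
python3 -c "
from h import *
st()"
```

```text
time_s: 19.4
eef_pos: [483.9, 411.4, 12.2]
tcp_rot: [0.999, 0.035, 0.001, -0.0]
ft_force: [-0.1, 0.4, -3.6]
opening: 13.6
grasp_force: 98.7
t 19.4 p [483.9 411.4  12.2] x [0.998 0.07  0.001] y [ 0.07  -0.998 -0.001] z [ 0.001  0.001 -1.   ] op 13.6 g 98.7 F [-0.1  0.4 -3.6]
```

```bash
python3 -m pendant '[[0,0,0.07,0,0,0,-1],[0,0,0.05,0,0,0,-1],[0,0,0,0,0,0,-1],[0,0,0,0,0,0,0],[0,0,0,0,0,0,0],[0,0,0,0,0,0,0],[0,0,-0.6,0,0,0,0],[0,0,-1,0,0,0,0],[0,0,-1,0,0,0,0],[0,0,-1,0,0,0,0],[0,0,-1,0,0,0,0],[0,0,-1,0,0,0,0],[0,0,-1,0,0,0,0],[0,0,-1,0,0,0,0],[0,0,-1,0,0,0,0],[0,0,-1,0,0,0,0],[0,0,0,0,0,0,0]]' 60
python3 - <<'E'
from h import *
st()
a,_=snap('wrist');b,t=snap('top','t7.png')
c=cv2.resize(b[160:290,340:480],None,fx=3,fy=3,interpolation=cv2.INTER_CUBIC)
o=np.zeros((480,800,3),np.uint8);o[:360,:380]=cv2.resize(a[60:420],(380,214))[:, :].repeat(1,0)[:0] if 0 else 0
o[:285,:380]=cv2.resize(a,(380,285));o[:390,380:800]=c
cv2.imwrite('pics/m7.png',o[:,:,::-1])
E
```

```text
time_s: 20.82
eef_pos: [484.6, 411.9, 254.2]
tcp_rot: [0.999, 0.035, 0.003, -0.002]
ft_force: [0.1, 0.1, 0.9]
opening: 42.7
grasp_force: 0.0
t 20.82 p [484.6 411.9 254.2] x [0.997 0.07  0.007] y [ 0.07  -0.998 -0.004] z [ 0.007  0.005 -1.   ] op 42.7 g 0.0 F [0.1 0.1 0.9]
```

View pics/m7.png

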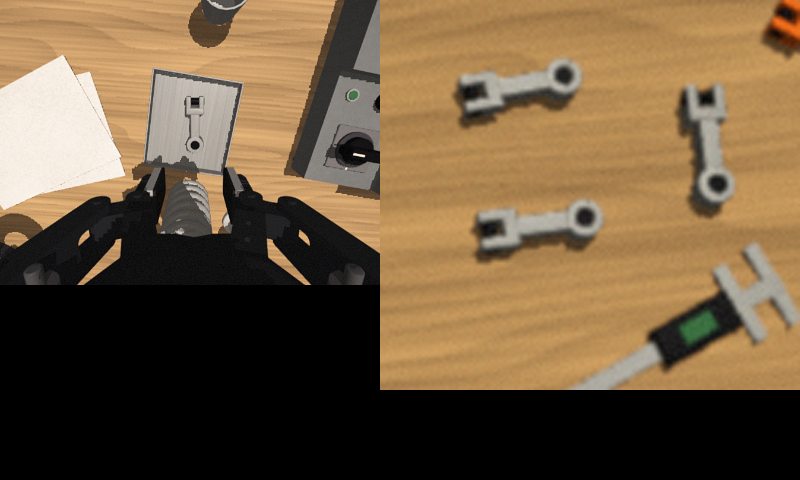

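In the wrist view (left) the dried link lies flat in the middle of the tray, and the washed links (right) have not moved. Next I'll measure the washed links with masks in the top and scene views.

```bash
cat > links.py <<'E'
from h import *
def links(n,im,m,zc=26):
    h=cv2.cvtColor(im,cv2.COLOR_RGB2HSV);g=((h[...,1]<50)&(h[...,2]>95)).astype(np.uint8)
    g=cv2.morphologyEx(g,cv2.MORPH_CLOSE,np.ones((3,3)))
    out=[]
    for c in cv2.findContours(g,cv2.RETR_EXTERNAL,cv2.CHAIN_APPROX_NONE)[0]:
        if not 150<cv2.contourArea(c)<1500: continue
        P=np.array([on(m,p,zc)[:2] for p in c[:,0].astype(float)])
        (cx,cy),(a,b),_=r=cv2.minAreaRect(P.astype(np.float32))
        if not(300<cx<620 and -520<cy<-170): continue
        B=cv2.boxPoints(r);e=B[1]-B[0] if np.linalg.norm(B[1]-B[0])>np.linalg.norm(B[2]-B[1]) else B[2]-B[1]
        M=cv2.moments(c);out.append((cx,cy,max(a,b),min(a,b),np.degrees(np.arctan2(e[1],e[0]))%180,M['m10']/M['m00'],M['m01']/M['m00']))
    return out
if __name__=='__main__':
    t,mt=snap('top');s,ms=snap('scene')
    T=links('top',t,mt);S=links('scene',s,ms)
    for q in T:
        r=[(tri([ray(mt,q[5:]),ray(ms,p[5:])]),p) for p in S]
        k=min(r,key=lambda r:max(r[0][1])) if r else None
        print(np.round(q[:5],1),'tri',k and (np.round(k[0][0],1),np.round(k[0][1],1)))
    for p in S: print(' S',np.round(p[:5],1))
    st()
E
python3 links.py
```

```text
[ 318.9 -309.7  105.8   14.9  113. ] tri (array([ 320.7, -313.7,    7.4]), array([0.4, 0.4]))
[ 376.9 -447.2   70.1   44.6   23.5] tri (array([ 379.6, -454.1,    5.8]), array([0.2, 0.2]))
[ 453.7 -278.   100.9   30.4   90.2] tri (array([ 454.3, -283.9,   20.2]), array([1.7, 1.7]))
[ 506.5 -430.2  100.3   30.7  176.6] tri (array([ 504.7, -431.6,   21.9]), array([0.1, 0.1]))
[ 575.2 -278.3  101.3   30.3   94. ] tri (array([ 576.4, -284.4,   19.2]), array([2.3, 2.3]))
 S [ 508.7 -431.4  105.    31.5  176.9]
 S [ 578.2 -282.   109.2   42.1  101.5]
 S [ 397.9 -455.4   74.2   47.1   24. ]
 S [ 457.  -281.1  109.8   46.2  100.9]
 S [ 340.1 -317.3  100.6   18.2  112.8]
t 21.02 p [483.3 411.  247.2] x [ 0.998  0.07  -0.001] y [ 0.07  -0.998  0.001] z [-0.001 -0.001 -1.   ] op 43.0 g 0.0 F [-0.7 -0.4 -0.6]
```

```bash
python3 -m pendant '[[-0.1,1,0,0,0,0,0],[-0.1,1,0,0,0,0,0],[-0.1,1,0,0,0,0,0],[-0.1,1,0,0,0,0,0],[-0.1,1,0,0,0,0,0],[-0.1,1,0,0,0,0,0],[-0.1,1,0,0,0,0,0],[-0.1,1,0,0,0,0,0],[-0.1,1,0,0,0,0,0],[-0.1,1,0,0,0,0,0],[-0.1,1,0,0,0,0,0],[-0.1,1,0,0,0,0,0],[-0.1,1,0,0,0,0,0],[-0.1,1,0,0,0,0,0],[0,1,0,0,0,0,0],[0,1,0,0,0,0,0],[0,1,0,0,0,0,0],[0,1,0,0,0,0,0],[0,1,0,0,0,0,0],[0,1,0,0,0,0,0]]' 60
python3 -m pendant '[[0,1,0,0,0,0.5,0],[0,1,0,0,0,0.5,0],[0,1,0,0,0,0.5,0],[0,1,0,0,0,0.3,0],[0,1,0,0,0,0,0],[0,1,0,0,0,0,0],[0,1,0,0,0,0,0],[0,1,0,0,0,0,0],[0,1,0,0,0,0,0],[0,0.7,0,0,0,0,0]]'
python3 -c "
from h import *
to([507,-430.3,5],-93.3)"; python3 links.py | head -5
```

```text
time_s: 22.68
eef_pos: [483.4, -91.2, 247.2]
tcp_rot: [0.999, 0.035, -0.001, -0.0]
ft_force: [0.8, -0.5, 0.4]
opening: 42.5
grasp_force: 0.0
time_s: 23.52
eef_pos: [477.1, -334.0, 246.8]
tcp_rot: [1.0, -0.028, -0.001, -0.001]
ft_force: [-0.7, 0.5, -0.3]
opening: 42.4
grasp_force: 0.0
t 23.52 p [ 477.1 -334.   246.8] x [ 0.998 -0.056 -0.002] y [-0.056 -0.998 -0.001] z [-0.002  0.001 -1.   ] op 42.4 g 0.0 F [-0.7  0.5 -0.3]
shift/25 [1.43 3.79 9.67] | 262.0
tool y yaw -93.22 turn rz deg 0.08 shares 0.02
[ 574.6 -278.4  102.6   31.6   94. ] tri (array([ 577.1, -282.6,   17.8]), array([0.4, 0.4]))
 S [ 515.3 -431.6  118.2   31.7  176.6]
 S [ 583.  -281.8  106.4   44.6   95. ]
 S [ 398.4 -454.8   74.4   47.8   21.8]
 S [ 463.6 -280.7  106.1   48.7   91.1]
```

```bash
python3 -m pendant '[[0.36,0.95,0.5,0,0,0,0],[0.36,0.95,0.5,0,0,0,0],[0.36,0.95,0.5,0,0,0,0],[0.36,0.95,0.5,0,0,0,0],[0,0,1,0,0,0,0],[0,0,1,0,0,0,0],[0,0,1,0,0,0,0],[0,0,1,0,0,0,0],[0,0,1,0,0,0,0],[0,0,1,0,0,0,0],[0,0,0.8,0,0,0,0],[0,0,0.5,0,0,0,0],[0,0,0.3,0,0,0,0],[0,0,0,0,0,0,0],[0,0,0,0,0,0,0],[0,0,0,0,0,0,-1],[0,0,0,0,0,0,-1],[0,0,0,0,0,0,-1],[0,0,0,0,0,0,-1],[0,0,0,0,0,0,-1]]' 60
python3 -c "
from h import *
st()"
```

```text
time_s: 25.28
eef_pos: [509.1, -429.8, 10.0]
tcp_rot: [1.0, -0.028, 0.001, 0.001]
ft_force: [-0.4, -0.1, 6.6]
opening: 14.4
grasp_force: 60.7
t 25.28 p [ 509.1 -429.8   10. ] x [ 0.998 -0.055  0.002] y [-0.055 -0.998  0.002] z [ 0.002 -0.002 -1.   ] op 14.4 g 60.7 F [-0.4 -0.1  6.6]
```

```bash
python3 -m pendant '[[0,0,-0.4,0,0,0,-1],[0,0,-1,0,0,0,-1],[0,0,-1,0,0,0,-1],[0,0,-1,0,0,0,-1],[0,0,-1,0,0,0,-1],[0,0,-1,0,0,0,-1],[0,0,-1,0,0,0,-1],[0,0,-0.8,0,0,0,-1],[0,0,0,0,0,0.7,-1]]' 100
python3 -c "
from h import *
to([469,-78,86],-96)"
```

```text
time_s: 26.03
eef_pos: [509.3, -429.8, 194.0]
tcp_rot: [0.999, -0.052, 0.003, 0.002]
ft_force: [0.4, -0.2, -1.8]
opening: 13.4
grasp_force: 98.8
t 26.03 p [ 509.3 -429.8  194. ] x [ 0.995 -0.103  0.006] y [-0.103 -0.995  0.004] z [ 0.005 -0.005 -1.   ] op 13.4 g 98.8 F [ 0.4 -0.2 -1.8]
shift/25 [ -3.08 -13.85   4.25] | 370.2
tool y yaw -95.92 turn rz deg 0.08 shares 0.02
```

```bash
python3 -m pendant '[[-0.2,-0.92,0,0,0,0,-1],[-0.2,-0.92,0,0,0,0,-1],[-0.2,-0.92,0,0,0,0,-1],[-0.2,-0.92,0,0,0,0,-1],[-0.2,-0.92,0,0,0,0,-1],[-0.2,-0.92,0,0,0,0,-1],[-0.2,-0.92,0,0,0,0,-1],[-0.2,-0.92,0,0,0,0,-1],[-0.2,-0.92,0,0,0,0,-1],[-0.2,-0.92,0,0,0,0,-1],[-0.2,-0.92,0,0,0,0,-1],[-0.2,-0.92,0,0,0,0,-1],[-0.2,-0.92,0,0,0,0,-1],[-0.2,-0.92,0,0,0,0,-1],[-0.2,-0.92,0,0,0,0,-1],[0,0,0.5,0,0,0,-1],[0,0,0,0,0,0,-1]]'
python3 -c "
from h import *
to([469,-78,86],-96)"
```

```text
time_s: 27.45
eef_pos: [468.8, -77.0, 174.9]
tcp_rot: [0.999, -0.051, -0.001, -0.0]
ft_force: [-0.2, 0.3, -4.1]
opening: 13.3
grasp_force: 98.8
t 27.45 p [468.8 -77.  174.9] x [ 0.995 -0.102 -0.002] y [-0.102 -0.995 -0.   ] z [-0.002  0.    -1.   ] op 13.3 g 98.8 F [-0.2  0.3 -4.1]
shift/25 [0.02 0.04 3.55] | 88.9
tool y yaw -95.87 turn rz deg 0.13 shares 0.03
```

```bash
python3 -m pendant '[[0.02,0.04,0.6,0,0,0,-1],[0,0,1,0,0,0,-1],[0,0,0.8,0,0,0,-1],[0,0,0.5,0,0,0,-1],[0,0,0.3,0,0,0,-1],[0,0,0.15,0,0,0,-1],[0,0,0.1,0,0,0,-1],[0,0,0.08,0,0,0,-1],[0,0,0,0,0,0,-1],[0,0,0,0,0,0,-1]]'
python3 -c "
from h import *
st()"
```

```text
time_s: 28.28
eef_pos: [470.4, -79.3, 88.1]
tcp_rot: [0.999, -0.052, 0.0, 0.0]
ft_force: [-0.1, 0.8, -3.3]
opening: 13.8
grasp_force: 98.9
t 28.28 p [470.4 -79.3  88.1] x [ 0.995 -0.104  0.001] y [-0.104 -0.995  0.   ] z [ 0.001 -0.    -1.   ] op 13.8 g 98.9 F [-0.1  0.8 -3.3]
```

Still hanging about 3 mm above the floor. I'll lower it, release narrowly, rise, and check the bench links.

```bash
python3 -m pendant '[[0,0,0.08,0,0,0,-1],[0,0,0.05,0,0,0,-1],[0,0,0,0,0,0,-1],[0,0,0,0,0,0,-0.4],[0,0,0,0,0,0,-0.4],[0,0,0,0,0,0,-0.4],[0,0,-0.6,0,0,0,-0.4],[0,0,-1,0,0,0,-0.4],[0,0,-1,0,0,0,-0.4],[0,0,-1,0,0,0,-0.4],[0,0,-1,0,0,0,-0.4],[0,0,0,0,0,0,0]]' 60
python3 links.py
python3 -c "
from h import *
to([453.5,-279.5,150],0.2);to([575,-281,150],4)"
```

```text
time_s: 29.28
eef_pos: [471.8, -79.6, 204.1]
tcp_rot: [0.999, -0.052, 0.004, 0.001]
ft_force: [0.9, -1.0, 0.9]
opening: 36.3
grasp_force: 0.0
[ 318.8 -309.8  105.8   14.9  113.1] tri (array([ 320.8, -314.1,    7.3]), array([0.3, 0.3]))
[ 377.  -447.3   70.1   44.5   23.1] tri (array([ 379.7, -454.2,    6. ]), array([0.3, 0.3]))
[ 453.7 -277.8  100.5   30.4   90.2] tri (array([ 455.5, -281.7,   18.3]), array([0.2, 0.2]))
[ 574.8 -278.6  101.9   31.2   94. ] tri (array([ 576.7, -283.9,   18.2]), array([1.9, 1.9]))
 S [ 583.  -281.8  106.4   44.6   95. ]
 S [ 397.9 -455.4   74.2   47.1   24. ]
 S [ 463.6 -280.7  106.1   48.7   91.1]
 S [ 340.  -317.3  100.6   18.4  112.8]
t 29.38 p [470.4 -79.3 199.9] x [ 0.995 -0.104  0.002] y [-0.104 -0.995  0.   ] z [ 0.002 -0.001 -1.   ] op 42.7 g 0.0 F [-0.5 -0.  -0.4]
t 29.38 p [470.4 -79.3 199.9] x [ 0.995 -0.104  0.002] y [-0.104 -0.995  0.   ] z [ 0.002 -0.001 -1.   ] op 42.7 g 0.0 F [-0.5 -0.  -0.4]
shift/25 [0.16 8.04 2.  ] | 207.0
tool y yaw -95.97 turn rz deg 83.83 shares 20.96
t 29.38 p [470.4 -79.3 199.9] x [ 0.995 -0.104  0.002] y [-0.104 -0.995  0.   ] z [ 0.002 -0.001 -1.   ] op 42.7 g 0.0 F [-0.5 -0.  -0.4]
shift/25 [4.99 7.59 2.01] | 232.6
tool y yaw -95.97 turn rz deg 80.03 shares 20.01
```

```bash
python3 -m pendant '[[0.02,1,0,0,0,0,0],[0.02,1,0,0,0,0,0],[0.02,1,0,0,0,0,0],[0.02,1,0,0,0,0,0],[0.02,1,0,0,0,0,0],[0.02,1,0,0,0,0,0],[0.02,1,0,0,0,0,0],[0.02,1,0,0,0,0,0],[0,0,0,0,0,-1,0],[0,0,0,0,0,-1,0],[0,0,0,0,0,-1,0],[0,0,0,0,0,-1,0],[0,0,0,0,0,-1,0],[0,0,0,0,0,-1,0],[0,0,0,0,0,-1,0],[0,0,0,0,0,-1,0],[0,0,0,0,0,-1,0],[0,0,0,0,0,-1,0],[0,0,0,0,0,-1,0],[0,0,0,0,0,-1,0]]'
python3 -m pendant '[[0,0,0,0,0,-1,0],[0,0,0,0,0,-1,0],[0,0,0,0,0,-1,0],[0,0,0,0,0,-1,0],[0,0,0,0,0,-1,0],[0,0,0,0,0,-1,0],[0,0,0,0,0,-1,0],[0,0,0,0,0,-1,0],[0,0,0,0,0,-1,0],[0,0,0,0,0,-1,0],[0,0,0,0,0,-1,0],[0,0,0,0,0,-1,0],[0,0,0,0,0,0,0]]'
python3 -c "
from h import *
to([453.7,-278.8,9],0.2)"
```

```text
time_s: 31.05
eef_pos: [453.0, -278.3, 197.8]
tcp_rot: [0.933, 0.36, -0.001, -0.001]
ft_force: [-0.6, 0.2, 0.6]
opening: 42.4
grasp_force: 0.0
time_s: 32.13
eef_pos: [453.0, -278.3, 197.9]
tcp_rot: [0.706, 0.708, -0.0, -0.001]
ft_force: [0.8, -1.2, -0.0]
opening: 42.2
grasp_force: 0.0
t 32.13 p [ 453.  -278.3  197.9] x [-0.004  1.     0.001] y [ 1.     0.004 -0.002] z [-0.002  0.001 -1.   ] op 42.2 g 0.0 F [ 0.8 -1.2 -0. ]
shift/25 [-0.03  0.04  7.56] | 188.9
tool y yaw 0.22 turn rz deg 0.02 shares 0.01
```

```bash
python3 -m pendant '[[-0.02,0.04,0.6,0,0,0,0],[0,0,1,0,0,0,0],[0,0,1,0,0,0,0],[0,0,1,0,0,0,0],[0,0,1,0,0,0,0],[0,0,1,0,0,0,0],[0,0,0.8,0,0,0,0],[0,0,0.6,0,0,0,0],[0,0,0.4,0,0,0,0],[0,0,0.15,0,0,0,0],[0,0,0,0,0,0,0],[0,0,0,0,0,0,-1],[0,0,0,0,0,0,-1],[0,0,0,0,0,0,-1],[0,0,0,0,0,0,-1],[0,0,0,0,0,0,-1]]' 60
python3 -c "
from h import *
st()"
```

```text
time_s: 33.47
eef_pos: [454.9, -279.4, 11.7]
tcp_rot: [0.707, 0.707, 0.0, 0.001]
ft_force: [-0.9, -0.6, 6.9]
opening: 14.3
grasp_force: 60.3
t 33.47 p [ 454.9 -279.4   11.7] x [-0.     1.    -0.001] y [1.    0.    0.002] z [ 0.002 -0.001 -1.   ] op 14.3 g 60.3 F [-0.9 -0.6  6.9]
```

```bash
python3 -m pendant '[[0,0,-0.4,0,0,0,-1],[0,0,-1,0,0,0,-1],[0,0,-1,0,0,0,-1],[0,0,-1,0,0,0,-1],[0,0,-1,0,0,0,-1],[0,0,-1,0,0,0,-1],[0,0,-1,0,0,0,-1],[0,0,-0.8,0,0,0,-1],[0,0,0,0,0,-1,-1],[0,0,0,0,0,-1,-1],[0,0,0,0,0,-1,-1],[0,0,0,0,0,-1,-1],[0,0,0,0,0,-1,-1],[0,0,0,0,0,-1,-1],[0,0,0,0,0,-1,-1],[0,0,0,0,0,-1,-1],[0,0,0,0,0,-1,-1],[0,0,0,0,0,-1,-1],[0,0,0,0,0,-1,-1]]' 100
python3 -m pendant '[[0,0,0,0,0,-1,-1],[0,0,0,0,0,-1,-1],[0,0,0,0,0,-1,-1],[0,0,0,0,0,-1,-1],[0,0,0,0,0,-1,-1],[0,0,0,0,0,-1,-1],[0,0,0,0,0,-1,-1],[0,0,0,0,0,-1,-1],[0,0,0,0,0,-1,-1],[0,0,0,0,0,-0.9,-1],[0,0,0,0,0,0,-1]]'
python3 -c "
from h import *
to([472.5,-28.2,87],84)"
```

```text
time_s: 35.05
eef_pos: [454.0, -278.9, 191.0]
tcp_rot: [0.389, 0.921, 0.0, -0.0]
ft_force: [-0.1, 0.4, -2.9]
opening: 13.5
grasp_force: 99.7
time_s: 35.97
eef_pos: [454.1, -278.9, 191.0]
tcp_rot: [0.054, 0.999, 0.0, -0.0]
ft_force: [-0.2, -0.3, -3.2]
opening: 13.4
grasp_force: 99.7
t 35.97 p [ 454.1 -278.9  191. ] x [-0.994  0.108  0.   ] y [0.108 0.994 0.   ] z [-0.  0. -1.] op 13.4 g 99.7 F [-0.2 -0.3 -3.2]
shift/25 [ 0.35 10.05  4.16] | 272.0
tool y yaw 83.8 turn rz deg -0.2 shares -0.05
```

```bash
python3 -m pendant '[[0.03,0.7,0,0,0,0,-1],[0.03,1,0,0,0,0,-1],[0.03,1,0,0,0,0,-1],[0.03,1,0,0,0,0,-1],[0.03,1,0,0,0,0,-1],[0.04,1,0,0,0,0,-1],[0.04,1,0,0,0,0,-1],[0.04,1,0,0,0,0,-1],[0.04,1,0,0,0,0,-1],[0.04,0.9,0,0,0,0,-1],[0,0.45,0,0,0,0,-1],[0,0,0,0,0,0,-1],[0,0,1,0,0,0,-1],[0,0,1,0,0,0,-1],[0,0,0.8,0,0,0,-1],[0,0,0.6,0,0,0,-1],[0,0,0.4,0,0,0,-1],[0,0,0.2,0,0,0,-1],[0,0,0,0,0,0,-1],[0,0,0,0,0,0,-1]]'
python3 -c "
from h import *
to([472.5,-28.2,87],84)"
```

```text
time_s: 37.63
eef_pos: [473.9, -28.7, 91.2]
tcp_rot: [0.056, 0.998, -0.0, 0.0]
ft_force: [-0.1, 0.2, -2.3]
opening: 13.2
grasp_force: 99.7
t 37.63 p [473.9 -28.7  91.2] x [-0.994  0.111 -0.001] y [ 0.111  0.994 -0.   ] z [ 0.001 -0.    -1.   ] op 13.2 g 99.7 F [-0.1  0.2 -2.3]
shift/25 [0.06 0.01 0.17] | 4.4
tool y yaw 83.6 turn rz deg -0.4 shares -0.1
```

```bash
python3 -m pendant '[[0.05,0,0.1,0,0,-0.1,-1],[0,0,0.08,0,0,0,-1],[0,0,0,0,0,0,-1],[0,0,0,0,0,0,-0.4],[0,0,0,0,0,0,-0.4],[0,0,0,0,0,0,-0.4],[0,0,-0.6,0,0,0,-0.4],[0,0,-1,0,0,0,-0.4],[0,0,-1,0,0,0,-0.4],[0,0,-1,0,0,0,-0.4],[0,0,-1,0,0,0,-0.4],[0,0,0,0,0,0,0]]' 60
python3 links.py
python3 -c "
from h import *
to([575,-279.5,150],4)
snap('wrist','w9.png')"
```

```text
time_s: 38.63
eef_pos: [473.9, -28.4, 205.7]
tcp_rot: [0.052, 0.999, -0.0, 0.004]
ft_force: [0.5, 0.9, 0.1]
opening: 36.1
grasp_force: 0.0
[ 318.9 -309.7  105.8   14.9  113. ] tri (array([ 320.7, -313.9,    7.2]), array([0.2, 0.2]))
[ 377.6 -447.    71.3   44.5   23.1] tri (array([ 379.8, -454.1,    5.9]), array([0.1, 0.1]))
[ 574.8 -278.3  101.3   31.2   94. ] tri (array([ 577.2, -282.7,   18. ]), array([0.7, 0.7]))
 S [ 583.  -281.8  106.4   44.6   95. ]
 S [ 397.9 -455.4   74.2   47.1   24. ]
 S [ 340.2 -317.4  100.8   18.5  112.5]
t 38.73 p [472.5 -28.2 201.5] x [-0.995  0.104 -0.002] y [ 0.104  0.995 -0.   ] z [ 0.002 -0.    -1.   ] op 42.6 g 0.0 F [-0.9  0.3  0.1]
t 38.73 p [472.5 -28.2 201.5] x [-0.995  0.104 -0.002] y [ 0.104  0.995 -0.   ] z [ 0.002 -0.    -1.   ] op 42.6 g 0.0 F [-0.9  0.3  0.1]
shift/25 [-5.12 -9.57  2.07] | 276.2
tool y yaw 84.04 turn rz deg 80.04 shares 20.01
```

```bash
python3 -m pendant '[[-0.51,-0.96,0,0,0,0,0],[-0.51,-0.96,0,0,0,0,0],[-0.51,-0.96,0,0,0,0,0],[-0.51,-0.96,0,0,0,0,0],[-0.51,-0.96,0,0,0,0,0],[-0.51,-0.96,0,0,0,0,0],[-0.51,-0.96,0,0,0,0,0],[-0.51,-0.96,0,0,0,0,0],[-0.51,-0.96,0,0,0,0,0],[-0.51,-0.93,0,0,0,0,0],[0,0,0,0,0,1,0],[0,0,0,0,0,1,0],[0,0,0,0,0,1,0],[0,0,0,0,0,1,0],[0,0,0,0,0,1,0],[0,0,0,0,0,1,0],[0,0,0,0,0,1,0],[0,0,0,0,0,1,0],[0,0,0,0,0,1,0],[0,0,0,0,0,1,0]]'
python3 -m pendant '[[0,0,0,0,0,1,0],[0,0,0,0,0,1,0],[0,0,0,0,0,1,0],[0,0,0,0,0,1,0],[0,0,0,0,0,1,0],[0,0,0,0,0,1,0],[0,0,0,0,0,1,0],[0,0,0,0,0,1,0],[0,0,0,0,0,1,0],[0,0,0,0,0,1,0],[0,0,0,0,0,0,0]]'
python3 -c "
from h import *
to([575,-279.2,9],4)"
```

```text
time_s: 40.45
eef_pos: [573.8, -279.2, 199.1]
tcp_rot: [0.392, 0.92, 0.0, -0.001]
ft_force: [0.2, -0.2, 0.1]
opening: 42.6
grasp_force: 0.0
time_s: 41.37
eef_pos: [573.8, -279.2, 199.2]
tcp_rot: [0.683, 0.73, -0.0, -0.001]
ft_force: [-0.6, -0.6, -0.1]
opening: 42.6
grasp_force: 0.0
t 41.37 p [ 573.8 -279.2  199.2] x [-0.067  0.998  0.001] y [ 0.998  0.067 -0.002] z [-0.002  0.001 -1.   ] op 42.6 g 0.0 F [-0.6 -0.6 -0.1]
shift/25 [-0.01  0.06  7.61] | 190.2
tool y yaw 3.85 turn rz deg -0.15 shares -0.04
```

```bash
python3 -m pendant '[[0,0.03,0.6,0,0,0,0],[0,0,1,0,0,0,0],[0,0,1,0,0,0,0],[0,0,1,0,0,0,0],[0,0,1,0,0,0,0],[0,0,1,0,0,0,0],[0,0,0.8,0,0,0,0],[0,0,0.6,0,0,0,0],[0,0,0.4,0,0,0,0],[0,0,0.15,0,0,0,0],[0,0,0,0,0,0,0],[0,0,0,0,0,0,-1],[0,0,0,0,0,0,-1],[0,0,0,0,0,0,-1],[0,0,0,0,0,0,-1],[0,0,0,0,0,0,-1]]' 60
python3 -m pendant '[[0,0,-0.4,0,0,0,-1],[0,0,-1,0,0,0,-1],[0,0,-1,0,0,0,-1],[0,0,-1,0,0,0,-1],[0,0,-1,0,0,0,-1],[0,0,-1,0,0,0,-1],[0,0,-1,0,0,0,-1],[0,0,-0.8,0,0,0,-1],[0,0,0,0,0,-1,-1],[0,0,0,0,0,-1,-1],[0,0,0,0,0,-1,-1],[0,0,0,0,0,-1,-1],[0,0,0,0,0,-1,-1],[0,0,0,0,0,-1,-1],[0,0,0,0,0,-1,-1],[0,0,0,0,0,-1,-1],[0,0,0,0,0,-1,-1],[0,0,0,0,0,-1,-1],[0,0,0,0,0,-1,-1]]' 100
python3 -m pendant '[[0,0,0,0,0,-1,-1],[0,0,0,0,0,-1,-1],[0,0,0,0,0,-1,-1],[0,0,0,0,0,-1,-1],[0,0,0,0,0,-1,-1],[0,0,0,0,0,-1,-1],[0,0,0,0,0,-1,-1],[0,0,0,0,0,-1,-1],[0,0,0,0,0,-1,-1],[0,0,0,0,0,0,-1]]'
python3 -c "
from h import *
to([477.7,21.5,87],84)"
```

```text
time_s: 42.7
eef_pos: [575.5, -279.7, 13.6]
tcp_rot: [0.682, 0.732, 0.0, 0.001]
ft_force: [-1.3, 0.9, 6.4]
opening: 14.1
grasp_force: 60.2
time_s: 44.28
eef_pos: [574.7, -279.2, 192.6]
tcp_rot: [0.356, 0.934, 0.0, -0.0]
ft_force: [-0.5, -0.0, -3.5]
opening: 12.7
grasp_force: 99.9
time_s: 45.12
eef_pos: [574.7, -279.2, 192.6]
tcp_rot: [0.05, 0.999, 0.0, -0.0]
ft_force: [-0.7, -0.5, -2.9]
opening: 12.8
grasp_force: 99.9
t 45.12 p [ 574.7 -279.2  192.6] x [-0.995  0.101  0.   ] y [0.101 0.995 0.   ] z [-0.  0. -1.] op 12.8 g 99.9 F [-0.7 -0.5 -2.9]
shift/25 [ 5.07 11.58  4.23] | 333.2
tool y yaw 84.23 turn rz deg 0.23 shares 0.06
```

```bash
python3 -m pendant '[[0.42,0.97,0,0,0,0,-1],[0.42,0.97,0,0,0,0,-1],[0.42,0.97,0,0,0,0,-1],[0.42,0.97,0,0,0,0,-1],[0.42,0.97,0,0,0,0,-1],[0.42,0.97,0,0,0,0,-1],[0.42,0.97,0,0,0,0,-1],[0.42,0.97,0,0,0,0,-1],[0.42,0.97,0,0,0,0,-1],[0.42,0.97,0,0,0,0,-1],[0.43,0.94,0,0,0,0,-1],[0.43,0.94,0,0,0,0,-1],[0,0,0,0,0,0,-1],[0,0,1,0,0,0,-1],[0,0,1,0,0,0,-1],[0,0,0.8,0,0,0,-1],[0,0,0.6,0,0,0,-1],[0,0,0.4,0,0,0,-1],[0,0,0.15,0,0,0,-1],[0,0,0,0,0,0,-1]]'
python3 -c "
from h import *
to([477.7,21.5,88],84)"
```

```text
time_s: 46.78
eef_pos: [479.1, 21.6, 93.3]
tcp_rot: [0.053, 0.999, -0.0, -0.0]
ft_force: [-0.6, 0.3, -3.7]
opening: 12.8
grasp_force: 99.9
t 46.78 p [479.1  21.6  93.3] x [-0.994  0.105  0.001] y [ 0.105  0.994 -0.   ] z [-0.001  0.    -1.   ] op 12.8 g 99.9 F [-0.6  0.3 -3.7]
shift/25 [ 0.06 -0.01  0.21] | 5.5
tool y yaw 83.97 turn rz deg -0.03 shares -0.01
```

```bash
python3 -m pendant '[[0.05,0,0.1,0,0,0,-1],[0,0,0.08,0,0,0,-1],[0,0,0,0,0,0,-1],[0,0,0,0,0,0,-0.4],[0,0,0,0,0,0,-0.4],[0,0,0,0,0,0,-0.4],[0,0,-0.6,0,0,0,-0.4],[0,0,-1,0,0,0,-0.4],[0,0,-1,0,0,0,-0.4],[0,0,-1,0,0,0,-0.4],[0,0,-1,0,0,0,-0.4],[0,0,-1,0,0,0,0],[0.3,-0.6,-1,0,0,0,0],[0.3,-0.6,-1,0,0,0,0],[0.3,-0.6,-1,0,0,0,0],[0.3,-0.6,-1,0,0,0,0],[0,0,-1,0,0,0,0],[0,0,0,0,0,0,0]]' 60
python3 - <<'E'
from h import *
st();im,m=snap('wrist','w10.png')
E
```

```text
time_s: 48.28
eef_pos: [442.4, -35.4, 359.5]
tcp_rot: [0.053, 0.999, -0.0, 0.004]
ft_force: [1.0, 0.3, 0.4]
opening: 42.7
grasp_force: 0.0
t 48.28 p [442.4 -35.4 359.5] x [-0.994  0.105 -0.009] y [ 0.105  0.994 -0.   ] z [ 0.008 -0.001 -1.   ] op 42.7 g 0.0 F [1.  0.3 0.4]
```

View pics/w10.png

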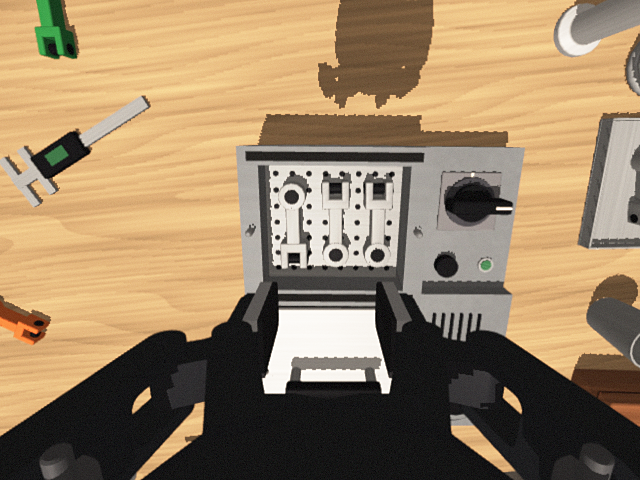

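The view shows all three washed links lying flat and separate on the chamber floor at about (292,225), (336,222) and (377,222). The isolator is still off and the dried link is still in the tray. Next I'll fetch the cover.

```bash
python3 -m pendant '[[0,0,0.5,0,0,1,0],[0,0,0.5,0,0,1,0],[0,0,0.5,0,0,1,0],[0,0,0.5,0,0,1,0],[0,0,0.5,0,0,1,0],[0,0,0.5,0,0,1,0],[0,0,0.5,0,0,1,0],[0,0,0.5,0,0,1,0],[0,0,0,0,0,1,0],[0,0,0,0,0,1,0],[0,0,0,0,0,1,0],[0,0,0,0,0,1,0],[0,0,0,0,0,1,0],[0,0,0,0,0,1,0],[0,0,0,0,0,1,0],[0,0,0,0,0,1,0],[0,0,0,0,0,1,0],[0,0,0,0,0,1,0],[0,0,0,0,0,1,0],[0,0,0,0,0,1,0]]'
python3 -m pendant '[[0,0,0,0,0,1,0],[0,0,0,0,0,1,0],[0,0,0,0,0,0.5,0],[0,0,0,0,0,0,0]]'
python3 -c "
from h import *
to([677.1,-49.5,113.6],-6)"
```

```text
time_s: 50.0
eef_pos: [441.7, -34.5, 253.5]
tcp_rot: [0.683, 0.73, -0.0, -0.0]
ft_force: [0.0, 0.1, 0.9]
opening: 42.5
grasp_force: 0.0
time_s: 50.33
eef_pos: [441.7, -34.5, 253.5]
tcp_rot: [0.743, 0.669, -0.0, -0.0]
ft_force: [0.3, -0.2, 0.5]
opening: 42.7
grasp_force: 0.0
t 50.33 p [441.7 -34.5 253.5] x [0.105 0.994 0.   ] y [ 0.994 -0.105 -0.001] z [-0.001  0.    -1.   ] op 42.7 g 0.0 F [ 0.3 -0.2  0.5]
shift/25 [0.39 9.43 5.59] | 274.3
tool y yaw -6.05 turn rz deg -0.05 shares -0.01
```

```bash
python3 -m pendant '[[0.04,0.8,0,0,0,0,0],[0.04,1,0,0,0,0,0],[0.04,1,0,0,0,0,0],[0.04,1,0,0,0,0,0],[0.04,1,0,0,0,0,0],[0.04,1,0,0,0,0,0],[0.04,1,0,0,0,0,0],[0.04,1,0,0,0,0,0],[0.04,1,0,0,0,0,0],[0.03,0.63,0,0,0,0,0],[0,0,1,0,0,0,0],[0,0,1,0,0,0,0],[0,0,1,0,0,0,0],[0,0,0.6,0,0,0,0],[0,0,0.3,0,0,0,0],[0,0,0,0,0,0,0]]'
python3 -c "
from h import *
to([677.1,-49.5,113.6],-6)"
```

```text
time_s: 51.67
eef_pos: [676.7, -49.3, 154.4]
tcp_rot: [0.743, 0.67, -0.001, -0.001]
ft_force: [-0.3, 0.4, -0.4]
opening: 42.8
grasp_force: 0.0
t 51.67 p [676.7 -49.3 154.4] x [0.103 0.995 0.   ] y [ 0.995 -0.103 -0.003] z [-0.003  0.    -1.   ] op 42.8 g 0.0 F [-0.3  0.4 -0.4]
shift/25 [-0.01  0.02  1.63] | 40.8
tool y yaw -5.9 turn rz deg 0.1 shares 0.03
```

```bash
python3 -m pendant '[[0,0,0.6,0,0,0,0],[0,0,0.5,0,0,0,0],[0,0,0.3,0,0,0,0],[0,0,0.15,0,0,0,0],[0,0,0,0,0,0,0],[0,0,0,0,0,0,-1],[0,0,0,0,0,0,-1],[0,0,0,0,0,0,-1],[0,0,0,0,0,0,-1],[0,0,0,0,0,0,-1],[0,0,0,0,0,0,-1]]' 60
python3 -c "
from h import *
to([677.1,-49.5,113.6],-6)"
```

```text
time_s: 52.58
eef_pos: [677.6, -49.5, 118.9]
tcp_rot: [0.743, 0.669, 0.0, 0.0]
ft_force: [-3.5, -0.2, 5.7]
opening: 14.3
grasp_force: 61.7
t 52.58 p [677.6 -49.5 118.9] x [ 0.104  0.995 -0.   ] y [ 0.995 -0.104  0.001] z [ 0.001 -0.    -1.   ] op 14.3 g 61.7 F [-3.5 -0.2  5.7]
shift/25 [-0.   -0.02  0.21] | 5.3
tool y yaw -5.97 turn rz deg 0.03 shares 0.01
```

```bash
python3 -m pendant '[[0,0,0,0,0,0,-1],[0,0,-0.3,0,0,0,-1],[0,0,-0.6,0,0,0,-1],[0,0,-0.7,0,0,0,-1],[0,0,-0.7,0,0,0,-1],[0,0,-0.7,0,0,0,-1],[0,0,-0.6,0,0,0,-1],[0,0,0,0,0,0,-1]]' 115
python3 -m pendant '[[0,-0.4,0,0,0,0,-1],[0,-0.7,0,0,0,0,-1],[0,-0.7,0,0,0,0,-1],[0,-0.7,0,0,0,0,-1],[0,-0.7,0,0,0,0,-1],[0,-0.7,0,0,0,0,-1],[0,-0.7,0,0,0,0,-1],[0,-0.7,0,0,0,0,-1],[0,-0.7,0,0,0,0,-1],[0,-0.7,0,0,0,0,-1],[0,-0.7,0,0,0,0,-1],[0,-0.5,0,0,0,0,-1],[0,-0.3,0,0,0,0,-1],[0,0,0,0,0,0,-1],[0,0,0,0,0,0,-1]]'
python3 - <<'E'
from h import *
to([472.3,-28.1,153.6],-6)
im,m=snap('wrist','w11.png');snap('scene','s11.png')
E
```

```text
time_s: 53.25
eef_pos: [678.1, -49.6, 211.1]
tcp_rot: [0.743, 0.669, 0.001, 0.002]
ft_force: [0.4, -0.8, -3.8]
opening: 13.6
grasp_force: 112.9
time_s: 54.5
eef_pos: [473.7, -28.3, 207.7]
tcp_rot: [0.743, 0.669, 0.0, 0.0]
ft_force: [-0.3, 0.8, -6.0]
opening: 13.0
grasp_force: 113.3
t 54.5 p [473.7 -28.3 207.7] x [ 0.104  0.995 -0.   ] y [ 0.995 -0.104  0.   ] z [ 0. -0. -1.] op 13.0 g 113.3 F [-0.3  0.8 -6. ]
shift/25 [ 0.   -0.06  2.16] | 54.1
tool y yaw -5.97 turn rz deg 0.03 shares 0.01
```

View pics/w11.png

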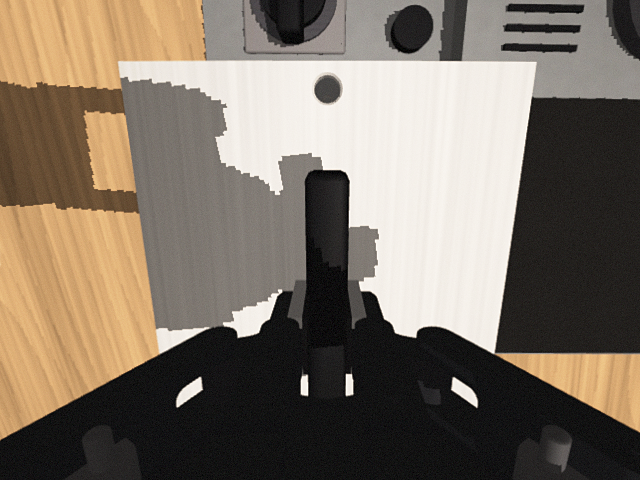

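The cover is held square, with its left hole at (328,89) in line with the handle. I'll shift by -1.4 mm and lower it to just above the pins.

```bash
python3 -m pendant '[[0,-0.055,0.4,0,0,0,-1],[0,0,0.4,0,0,0,-1],[0,0,0.3,0,0,0,-1],[0,0,0.2,0,0,0,-1],[0,0,0.1,0,0,0,-1],[0,0,0,0,0,0,-1],[0,0,0,0,0,0,-1]]'
python3 -c "
from h import *
to([472.3,-28.1,153.6],-6)"
```

```text
time_s: 55.18
eef_pos: [472.2, -28.1, 172.8]
tcp_rot: [0.743, 0.669, -0.0, 0.0]
ft_force: [-0.8, -1.1, -5.8]
opening: 13.7
grasp_force: 113.3
t 55.18 p [472.2 -28.1 172.8] x [ 0.104  0.995 -0.   ] y [ 0.995 -0.104 -0.   ] z [-0. -0. -1.] op 13.7 g 113.3 F [-0.8 -1.1 -5.8]
shift/25 [-0.    0.    0.77] | 19.2
tool y yaw -5.97 turn rz deg 0.03 shares 0.01
```

```bash
python3 -m pendant '[[0,0,0.15,0,0,0,-1],[0,0,0.15,0,0,0,-1],[0,0,0.12,0,0,0,-1],[0,0,0.1,0,0,0,-1],[0,0,0.08,0,0,0,-1],[0,0,0.06,0,0,0,-1],[0,0,0.04,0,0,0,-1],[0,0,0,0,0,0,-1]]'
python3 -c "
from h import *
to([472.3,-28.1,153.6],-6)"
```

```text
time_s: 55.85
eef_pos: [472.1, -28.1, 155.2]
tcp_rot: [0.743, 0.669, -0.0, -0.0]
ft_force: [0.6, 0.2, -6.0]
opening: 13.8
grasp_force: 113.3
t 55.85 p [472.1 -28.1 155.2] x [ 0.104  0.995 -0.   ] y [ 0.995 -0.104 -0.   ] z [-0.  0. -1.] op 13.8 g 113.3 F [ 0.6  0.2 -6. ]
shift/25 [0.   0.01 0.06] | 1.6
tool y yaw -5.97 turn rz deg 0.03 shares 0.01
```

Threaded over the pins with no side force. I'll lower it the last bit, release, rise, and check.

```bash
python3 -m pendant '[[0,0,0.06,0,0,0,-1],[0,0,0.05,0,0,0,-1],[0,0,0,0,0,0,-1],[0,0,0,0,0,0,-1]]'
python3 -m pendant '[[0,0,0,0,0,0,0],[0,0,0,0,0,0,0],[0,0,0,0,0,0,0],[0,0,-0.5,0,0,0,0],[0,0,-1,0,0,0,0],[0,0,-1,0,0,0,0],[0,0,-1,0,0,0,0],[0,0,0,0,0,0,0]]'
python3 - <<'E'
from h import *
to([465.5,143.6,84],84)
b,m=snap('scene','s12.png');w,_=snap('wrist','w12.png')
o=np.zeros((400,800,3),np.uint8);o[:,:400]=cv2.resize(b[170:310,260:400],(400,400),interpolation=cv2.INTER_CUBIC);o[:300,400:]=cv2.resize(w,(400,300))
cv2.imwrite('pics/m12.png',o[:,:,::-1])
E
```

```text
time_s: 56.18
eef_pos: [472.3, -28.1, 154.0]
tcp_rot: [0.743, 0.669, 0.0, 0.0]
ft_force: [-8.4, 1.1, 13.6]
opening: 13.2
grasp_force: 115.9
time_s: 56.85
eef_pos: [473.6, -28.3, 244.6]
tcp_rot: [0.743, 0.669, 0.002, 0.003]
ft_force: [-0.0, -0.4, 0.1]
opening: 42.7
grasp_force: 0.0
t 56.85 p [473.6 -28.3 244.6] x [ 0.104  0.995 -0.   ] y [ 0.995 -0.104  0.007] z [ 0.007 -0.001 -1.   ] op 42.7 g 0.0 F [-0.  -0.4  0.1]
shift/25 [ 6.81 -1.08  6.42] | 235.4
tool y yaw -5.96 turn rz deg -89.96 shares -22.49
```

View pics/m12.png

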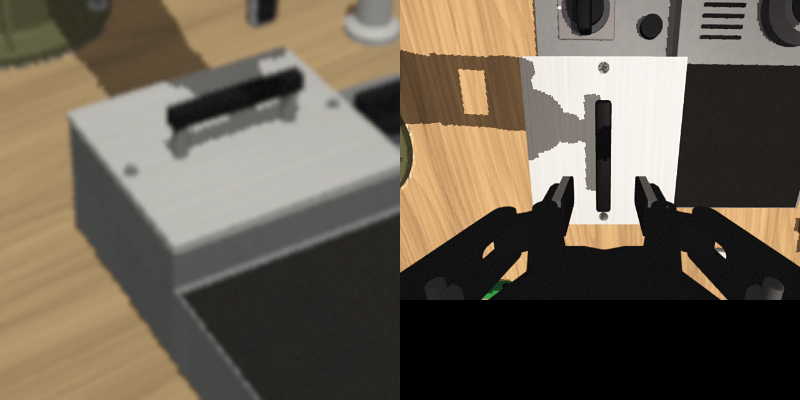

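The scene crop (left) shows the cover flush on the chamber, and the wrist view (right) shows both pins through their holes at (603,68) and (603,215). Next I'll turn the isolator on.

```bash
python3 -m pendant '[[0.85,-0.12,0,0,0,0,0],[0.85,-0.12,0,0,0,0,0],[0.85,-0.12,0,0,0,0,0],[0.85,-0.12,0,0,0,0,0],[0.85,-0.12,0,0,0,0,0],[0.85,-0.12,0,0,0,0,0],[0.85,-0.12,0,0,0,0,0],[0.87,-0.12,0,0,0,0,0],[0,0,1,0,0,0,0],[0,0,1,0,0,0,0],[0,0,1,0,0,0,0],[0,0,1,0,0,0,0],[0,0,1,0,0,0,0],[0,0,0.8,0,0,0,0],[0,0,0.5,0,0,0,0],[0,0,0,0,0,0,0]]' 40
python3 -c "
from h import *
to([467.5,144,83],-6)"
```

```text
time_s: 58.28
eef_pos: [464.0, 143.5, 79.0]
tcp_rot: [0.743, 0.669, -0.003, -0.001]
ft_force: [-0.5, 0.2, 1.0]
opening: 42.5
grasp_force: 0.0
t 58.28 p [464.  143.5  79. ] x [ 0.104  0.995 -0.002] y [ 0.995 -0.104 -0.006] z [-0.006 -0.001 -1.   ] op 42.5 g 0.0 F [-0.5  0.2  1. ]
shift/25 [ 0.03  0.14 -0.16] | 5.3
tool y yaw -5.97 turn rz deg 0.03 shares 0.01
```

```bash
python3 -m pendant '[[0.02,0.13,-0.15,0,0,0,0],[0,0,0,0,0,0,-1],[0,0,0,0,0,0,-1],[0,0,0,0,0,0,-1],[0,0,0,0,0,0,-1],[0,0,0,0,0,0,-1]]' 40
python3 -c "
from h import *
st()"
```

```text
time_s: 58.78
eef_pos: [468.4, 144.4, 87.5]
tcp_rot: [0.743, 0.669, -0.0, -0.001]
ft_force: [-14.3, 1.4, 14.2]
opening: 15.1
grasp_force: 39.9
t 58.78 p [468.4 144.4  87.5] x [0.104 0.995 0.   ] y [ 0.995 -0.104 -0.001] z [-0.001  0.    -1.   ] op 15.1 g 39.9 F [-14.3   1.4  14.2]
```

```bash
python3 -m pendant '[[0,-0.05,0,0,0,-1,-1],[0,0,0,0,0,-1,-1],[0,0,0,0,0,-1,-1],[0,0,0,0,0,-1,-1],[0,0,0,0,0,-1,-1],[0,0,0,0,0,-1,-1],[0,0,0,0,0,-1,-1],[0,0,0,0,0,-1,-1],[0,0,0,0,0,-1,-1],[0,0,0,0,0,-1,-1],[0,0,0,0,0,-1,-1],[0,0,0,0,0,-1,-1],[0,0,0,0,0,-1,-1],[0,0,0,0,0,-1,-1],[0,0,0,0,0,-1,-1],[0,0,0,0,0,-1,-1],[0,0,0,0,0,-1,-1],[0,0,0,0,0,-1,-1],[0,0,0,0,0,-1,-1]]'
python3 -m pendant '[[0,0,0,0,0,-1,-1],[0,0,0,0,0,-1,-1],[0,0,0,0,0,-1,-1],[0,0,0,0,0,-0.5,-1],[0,0,0,0,0,0,-1],[0,0,0,0,0,0,-1]]'
python3 -c "
from h import *
to([467,144,84],84)"
```

```text
time_s: 60.37
eef_pos: [466.6, 143.5, 87.5]
tcp_rot: [0.171, 0.985, -0.001, -0.001]
ft_force: [-19.1, -11.4, 20.5]
opening: 15.1
grasp_force: 41.3
time_s: 60.87
eef_pos: [466.5, 143.2, 87.4]
tcp_rot: [0.052, 0.999, -0.001, -0.002]
ft_force: [-19.9, -12.6, 21.7]
opening: 14.9
grasp_force: 41.4
t 60.87 p [466.5 143.2  87.4] x [-0.995  0.104  0.003] y [ 0.104  0.995 -0.002] z [-0.004 -0.002 -1.   ] op 14.9 g 41.4 F [-19.9 -12.6  21.7]
shift/25 [-0.02  0.03  0.14] | 3.6
tool y yaw 84.03 turn rz deg 0.03 shares 0.01
```

```bash
python3 -m pendant '[[0,0,0,0,0,0,0],[0,0,0,0,0,0,0],[0,0,0,0,0,0,0],[0,0,-0.6,0,0,0,0],[0,0,-1,0,0,0,0],[0,0,-1,0,0,0,0],[0,0,-1,0,0,0,0],[0.3,-0.6,-1,0,0,0,0],[0.3,-0.6,-1,0,0,0,0],[0.3,-0.6,-1,0,0,0,0],[0.3,-0.6,-1,0,0,0,0],[0.3,-0.6,-1,0,0,0,0],[0,0,-1,0,0,0,0],[0,0,0,0,0,0,0]]' 40
python3 - <<'E'
from h import *
st();im,m=snap('wrist','w14.png');p=proj(m,(466.5,143.5,106));h=cv2.cvtColor(im,cv2.COLOR_RGB2GRAY)
# bar: darkest blob around its axis; ends sampled along dryer x and y
c,s=np.cos(np.radians(-6)),np.sin(np.radians(-6));A=np.array([466.5,143.5,106])
for n,d in(('x',(c,s,0)),('y',(-s,c,0))):
    print(n,[int(h[int(v),int(u)]) for k in(-32,-26,-20,20,26,32) for u,v in [proj(m,A+k*np.array(d))]],np.round(p))
w=im[...,:].min(2);g=((w>150)).astype(np.uint8)
# cover pins
print('pins expect',[np.round(proj(m,X)) for X in((482.3,64.8,136),(462.8,-121.2,136))])
cs=[c for c in cv2.findContours(g,0,2)[0] if cv2.contourArea(c)>3000]
for k in cs:
    r=cv2.approxPolyDP(k,12,True)[:,0];print('white',[tuple(np.round(on(m,q,128)[:2])) for q in r.astype(float)])
t,mt=snap('top','t14.png');hh=cv2.cvtColor(t,cv2.COLOR_RGB2HSV)
a=t[215:295,80:155].astype(int).min(2);ref=cv2.imread('pics/t7.png')[215:295,80:155].astype(int).min(2)
print('tray diff px',int((abs(a-ref)>40).sum()))
E
```

```text
time_s: 62.03
eef_pos: [423.7, 73.2, 331.3]
tcp_rot: [0.052, 0.999, 0.001, 0.004]
ft_force: [0.2, -1.0, -0.5]
opening: 42.8
grasp_force: 0.0
t 62.03 p [423.7  73.2 331.3] x [-0.994  0.105 -0.008] y [0.105 0.994 0.002] z [ 0.008  0.001 -1.   ] op 42.8 g 0.0 F [ 0.2 -1.  -0.5]
x [121, 244, 114, 38, 38, 29] [393. 239.]
y [98, 86, 34, 89, 143, 156] [393. 239.]
pins expect [array([323., 270.]), array([141., 270.])]
white [(np.float64(369.0), np.float64(-123.0)), (np.float64(544.0), np.float64(-143.0)), (np.float64(552.0), np.float64(-72.0)), (np.float64(503.0), np.float64(-11.0)), (np.float64(490.0), np.float64(-113.0)), (np.float64(443.0), np.float64(-78.0)), (np.float64(455.0), np.float64(37.0)), (np.float64(567.0), np.float64(0.0)), (np.float64(573.0), np.float64(62.0)), (np.float64(616.0), np.float64(61.0)), (np.float64(577.0), np.float64(91.0)), (np.float64(603.0), np.float64(94.0)), (np.float64(575.0), np.float64(111.0)), (np.float64(606.0), np.float64(112.0)), (np.float64(559.0), np.float64(113.0)), (np.float64(553.0), np.float64(67.0)), (np.float64(390.0), np.float64(84.0))]
white [(np.float64(389.0), np.float64(98.0)), (np.float64(403.0), np.float64(113.0)), (np.float64(393.0), np.float64(89.0)), (np.float64(532.0), np.float64(72.0)), (np.float64(536.0), np.float64(99.0)), (np.float64(503.0), np.float64(101.0)), (np.float64(494.0), np.float64(153.0)), (np.float64(472.0), np.float64(112.0)), (np.float64(418.0), np.float64(113.0)), (np.float64(475.0), np.float64(101.0)), (np.float64(481.0), np.float64(122.0)), (np.float64(476.0), np.float64(98.0)), (np.float64(410.0), np.float64(106.0)), (np.float64(411.0), np.float64(126.0))]
white [(np.float64(387.0), np.float64(381.0)), (np.float64(379.0), np.float64(287.0)), (np.float64(514.0), np.float64(275.0)), (np.float64(510.0), np.float64(381.0))]
tray diff px 1147
```

```bash
python3 - <<'E'
from h import *
m=camera_model('top');a=cv2.imread('pics/t14.png').astype(int);r=cv2.imread('pics/top0.png').astype(int)
d=(abs(a-r).max(2)>35).astype(np.uint8)
for c in cv2.findContours(d,0,2)[0]:
    if cv2.contourArea(c)>12:
        x,y,w,h=cv2.boundingRect(c);print((x,y,w,h),np.round(on(m,(x+w/2,y+h/2),20)))
print('tray walls', [np.round(on(m,q,24)) for q in((88,220),(150,219),(147,290),(86,288))])
E
```

```text
(252, 445, 25, 35) [-47.  87.  20.]
(335, 437, 26, 43) [ -58. -106.   20.]
(330, 436, 18, 21) [-29. -88.  20.]
(303, 413, 15, 7) [ 45. -30.  20.]
(282, 392, 63, 24) [ 73. -39.  20.]
(245, 274, 7, 7) [385.  88.  20.]
(116, 262, 6, 7) [448. 411.  20.]
(114, 233, 6, 6) [524. 416.  20.]
(117, 232, 12, 44) [476. 401.  20.]
(370, 227, 45, 21) [ 447. -276.   20.]
(262, 218, 56, 4) [519. -26.  20.]
(438, 188, 21, 45) [ 501. -428.   20.]
(250, 187, 57, 2) [605.  -5.  20.]
(364, 180, 44, 23) [ 567. -276.   20.]
(0, 157, 339, 323) [305. 288.  20.]
tray walls [array([574., 491.,  24.]), array([558., 327.,  24.]), array([379., 340.,  24.]), array([399., 496.,  24.])]
```

The tray link is in place, and the isolator, cover and bystanders look the same as at the start.

```bash
python3 -c "
from bench import bot
print(bot.hand_in())"
```

```text
the job is handed in; nothing more can be done
None
```

The batch is changed and the job is handed in at about 62 s, though no verdict came back: the one dried link is in the tray, the three washed links lie flat and apart in the chamber, the cover sits flush over its pins, and the isolator is on again.

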